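# Charge a grinding jar on the balance from a scoop

### The job

Gently stand the empty steel grinding jar upright in the middle of the balance pan and let go of it; then take the blue scoop by its handle and tip it slowly over the jar so that exactly three of its five ceramic discs slide in. Put the scoop back down flat on its grey mat with the other two discs still in it. Keep the fingers off the discs, and do not knock or shift the other things on the bench.

Things in the scene. Friction and masses are not known exactly. Their poses are not given: they have to be found in the camera images.
- jar_mid (a point): Open stainless steel grinding jar, empty, upright: a plain cylinder 66 mm in outer diameter, 80 mm tall, walls 4 mm (58 mm mouth), floor 5 mm, 0.25 to 0.5 kg. The point is its centre, 40 mm above its underside; z is its axis, up. Two tall bottles stand 23 to 36 mm from its sides.
- pan (a point): Centre of the top of the balance's round steel pan (130 mm across, level, fixed, 75 mm above the bench). x points to the back of the balance. The white balance body (240 mm along x from 155 mm before this point to 85 mm behind it, 180 mm wide) is lower than the pan. It stands between the jar and the mat.
- mat: Light grey non-slip mat fixed to the bench, 280 mm along its x, 130 mm along its y, 3 mm thick, origin in the middle of its underside. The scoop stands on it.
- scoop_grip (a point): Best grip, from above, on the blue scoop's handle, 38 mm above the scoop's underside. x points to the open nose, z up. Handle: level bar along x, 18 mm wide, 24 mm high (12 mm above and below the point), from the back wall 24 mm ahead of the point to 53 mm behind it. The scoop weighs 0.13 to 0.2 kg empty; balance point about 80 mm ahead of the grip: grip it with 50 N or more.
- scoop_lip (a point): Top edge of the scoop's floor at its open nose, middle; 168 mm ahead of scoop_grip along x, 34 mm below it; same axes. Scoop: straight flat-bottomed channel, floor 4 mm thick reaching 144 mm back from here, 52 mm wide outside, 44 mm inside; side walls 38 mm high, 18 mm at the nose; back wall 38 mm; no front wall: what slides past the lip falls out.
- disc0_c (a point): White ceramic grinding disc, 26 mm in diameter, 16 mm thick, about 50 g; the point is its centre. Five lie flat one behind another in the scoop, disc0 at the back wall, disc4 nearest the lip; they cannot pass one another. They begin to slide when the scoop is tilted nose down by 15 to 25 degrees; the angle differs from episode to episode.
- disc1_c (a point): White ceramic grinding disc, 26 mm in diameter, 16 mm thick, about 50 g; the point is its centre. Second from the back.
- disc2_c (a point): White ceramic grinding disc, 26 mm in diameter, 16 mm thick, about 50 g; the point is its centre. In the middle.
- disc3_c (a point): White ceramic grinding disc, 26 mm in diameter, 16 mm thick, about 50 g; the point is its centre. Second from the lip.
- disc4_c (a point): White ceramic grinding disc, 26 mm in diameter, 16 mm thick, about 50 g; the point is its centre. Nearest the lip, the first to slide out.
- amber: Bystander, not to be disturbed: brown reagent bottle with a blue cap, 60 mm wide and 150 mm tall, standing. Origin: centre of its underside.
- water: Bystander, not to be disturbed: clear bottle with a green band and a white cap, 64 mm wide and 185 mm tall, standing. Origin: centre of its underside.
- beaker: Bystander, not to be disturbed: empty glass beaker, 56 mm wide and 70 mm tall, standing. Origin: centre of its underside.
- pipette: Bystander, not to be disturbed: white and blue hand pipette lying along its x, 250 mm long, 28 mm thick. Origin: centre of its underside.
- lid: Bystander, not to be disturbed: the jar's steel lid with a small knob, 70 mm wide and 26 mm tall, lying on the bench. Origin: centre of its underside.
Things that resemble listed ones, but are neither listed nor needed, are in the scene too. Of the things like the part that bears scoop_grip, leave any that is yellow; of the rest the larger one is meant.

How it is judged:
By the outcome, as a careful person would: the job done as asked, in the order asked, and still so for the second after the job is handed in, with the robot touching nothing.
It also fails if it takes over 72 s, if anything falls off the work surface, if the arm or the gripper's body presses on something with over 40 N, if the wrist force passes 120 N, or if a joint passes its speed limit or range.

### The arm

A 6-joint arm with a two-finger parallel gripper is mounted at the origin on the work surface. World frame = base frame: x ahead of the robot, y to its left, z up, the work surface at z = 0. Lengths are in m, angles in degrees, forces in N, time in s.
With the tool pointing down it reaches from about 0.25 to 0.725 m from the base axis. Payload 9.7 kg.
Tool frame: the origin (TCP) lies on the centre line of the jaws, within the pads' length; the fingertips stand 22 mm ahead of it and the grasp point (between the pads) lies 3 mm ahead of it; z points along the fingers, y is the direction in which the jaws open and shut (so a half turn about z gives the same grasp; the last joint's range is limited). The gripper opens to 85 mm and grips with 20 to 120 N. Pads are 22 mm wide; open, the fingers measure 114 mm over their backs; the gripper's body (76 mm by 85 mm) begins 54 mm behind the grasp point. The pads swing forward as they close: fully open they stand 13 mm farther back than shut.
Start: joints at [66.921, 4.979, 10.078, 95.1, 0, 90], TCP at [0.216, 0.506, 0.253] pointing down, gripper open.
Joint ranges: [-179.16, 179.16], [-48.56, 103.87], [-65.8, 70.77], [-126.05, 130.52], [-82.76, 87.17], [-180, 180]. Speed limits (degrees/s): [127.2, 127.2, 147.25, 180, 180, 180].

### API

Orientations are given as [roll, pitch, yaw] about the fixed x, y, z axes, in that order (R = Rz(yaw) Ry(pitch) Rx(roll)).
In Python, from workcell import monitor, eyes, job gives the robot as it stands. The module is installed in compiled form; this text tells all that it offers.
- The arm moves only by the tool drive_tool, never from a script. Its argument "plan" is a list of rows, each a list of 3 entries, a list of its own where there are three numbers: the opening, from 0 (shut) to 1 (fully open), then the shift along the world's x, y, z in m, then the turn about the world's z in degrees. In form: [[gripper, [x, y, z], yaw], ...]. A call has 1 to 10 rows; each row shifts and turns the commanded pose from where the row before left it; what a row does not reach is not made up. A row lasts 1/8 s, in which the tool goes at most 62.5 mm and 10.7 degrees, less where a joint would pass 70% of its speed; a pose out of reach is approached as far as the arm can. A call is refused whole if a number of a shift passes 0.0625 or a number of a turn 10.7, either way. A call with a gripper value outside its range is refused whole. The fingers move at their own pace and stop on an object; "grip_force" is the grip in N (left out, the last holds). Time passes only in rows, so rows that do not move let the fingers close. It gives the time, the measured TCP pose, the force and the opening at its end, in the units of the state.
- monitor.get_obs(): the state, without advancing time (a new reading comes with each control period).
- eyes.camera(name): name is "scene" or "top" or "wrist"; returns (picture, depth): 480x640x3 uint8, red, green, blue; 480x640 float32, m along the optical axis (not along the pixel's ray), 0 where there is no reading.
- eyes.camera_params(name): a dict with "fx", "fy", "cx", "cy" (pixels), "extrinsics" (4x4, takes a point from world to camera coordinates); the wrist camera has in their place "mount" (4x4, takes a point from camera to tool coordinates, whose origin is the TCP and whose axes are the flange's). Camera axes: x right, y down, z forward; pixel columns grow to the right and rows downward; lengths in m; the calibration is good to about 2 mm. A picture is of the moment at which its call begins: read the wrist's pose just before it. camera_params takes no time and is no camera call.
- job.job_done(): hands the job in, once; it reports no verdict.
The state is a dict: "time": time; "q": joint angles; "qd": joint speeds; "joint_efforts": joint torques, N m; "ee_pos": TCP position; "tcp_rot": TCP orientation; "wrist_force": force on the tool from outside, world axes, zero at the start; "torque": the same for the moment, N m; "opening": finger opening in m.
Only numpy, scipy, OpenCV 4.12 (cv2) and the standard library are available. Lean on these libraries where they do the work, as an engineer would, in place of code of your own. Each camera call takes 0.05 s, during which the arm holds its last target.

## Working session

There is one attempt and no reset: what is moved stays moved. The work goes in short steps, Python scripts to look and compute and a tool call to move; the robot and the scene stay as the last step left them, time stands still between calls to the robot, and variables do not carry over. Pictures are saved under pics/ and viewed, and the job is handed in when it is done.

Besides the shell and the picture viewer there is one more tool, called after ">>>" as name(argument=value, ...) on one line, values as JSON. drive_tool: Moves the arm, as the interface text tells. Its arguments: {"type":"object","properties":{"plan":{"type":"array","items":{"type":"array"}},"grip_force":{"type":"number"}},"required":["plan"]}

```bash
mkdir -p pics
cat > h.py <<'E'
import numpy as np, cv2
from scipy.spatial.transform import Rotation as R
from workcell import monitor, eyes, job
def shot(name,tag):
    o=monitor.get_obs(); im,d=eyes.camera(name); p=eyes.camera_params(name)
    cv2.imwrite(f'pics/{tag}.png',im[:,:,::-1]); np.savez(f'pics/{tag}.npz',im=im,d=d,T=T_cw(name,o,p),K=[p['fx'],p['fy'],p['cx'],p['cy']])
    return o
def T_cw(name,o,p):
    if 'mount' in p:
        T=np.eye(4); T[:3,:3]=R.from_euler('xyz',o['tcp_rot'],degrees=True).as_matrix(); T[:3,3]=o['ee_pos']
        return T@np.array(p['mount'])
    return np.linalg.inv(np.array(p['extrinsics']))
class V:
    def __init__(s,tag):
        f=np.load(f'pics/{tag}.npz'); s.im=f['im']; s.d=f['d']; s.T=f['T']; s.K=f['K']
        v,u=np.mgrid[0:480,0:640]; fx,fy,cx,cy=s.K
        P=np.stack([(u-cx)/fx*s.d,(v-cy)/fy*s.d,s.d],-1)
        s.P=P@s.T[:3,:3].T+s.T[:3,3]; s.P[s.d==0]=np.nan
    def ray(s,u,v,z):
        fx,fy,cx,cy=s.K; r=s.T[:3,:3]@np.array([(u-cx)/fx,(v-cy)/fy,1]); c=s.T[:3,3]
        return c+r*(z-c[2])/r[2]
    def proj(s,p):
        fx,fy,cx,cy=s.K; q=np.linalg.inv(s.T)@np.append(p,1); return np.array([q[0]/q[2]*fx+cx,q[1]/q[2]*fy+cy])
E
python3 - <<'E'
from h import *
o=monitor.get_obs(); print(o)
for n in('scene','top','wrist'): shot(n,n+'0'); print(n,V(n+'0').T.round(3).tolist(),V(n+'0').K)
E
```

```text
{'time': 0.0, 'q': array([ 6.69192868e+01,  5.01140856e+00,  1.00328271e+01,  9.50993052e+01,
       -2.38270385e-04,  9.00015893e+01]), 'qd': array([ 0.01338386,  0.06471395, -0.00858568, -0.06308277,  0.02274168,
       -0.02781361]), 'joint_efforts': array([ 1.16978757e-03, -5.20389068e+01,  4.64803112e+01,  1.61346188e-02,
        1.41368123e-04, -2.94294082e-07]), 'ee_pos': array([0.21553492, 0.50578347, 0.25256552]), 'tcp_rot': array([-1.79922113e+02,  2.40430592e-04,  1.56917698e+02]), 'wrist_force': array([-0.06949803,  1.11169094,  0.17676767]), 'torque': array([ 0.03029444, -0.01651422,  0.01171054]), 'opening': 0.08554121249539104}
scene [[-0.727, 0.553, -0.406, 1.002], [0.686, 0.588, -0.429, 0.602], [0.001, -0.59, -0.807, 1.21], [0.0, 0.0, 0.0, 1.0]] [553.33833284 553.33833284 314.42889985 247.81048681]
top [[-0.009, -0.983, 0.184, 0.214], [-0.999, 0.003, -0.033, 0.022], [0.032, -0.185, -0.982, 1.271], [0.0, 0.0, 0.0, 1.0]] [536.1604634  536.1604634  322.05283558 237.53733629]
wrist [[0.392, 0.885, 0.252, 0.151], [0.92, -0.376, -0.109, 0.534], [-0.002, 0.275, -0.961, 0.375], [0.0, 0.0, 0.0, 1.0]] [420.9379882  420.9379882  320.66888602 239.54028587]
```

View pics/scene0.png

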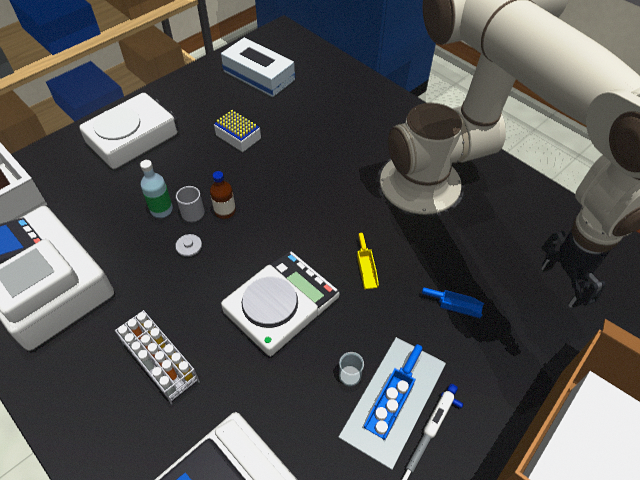

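View pics/top0.png

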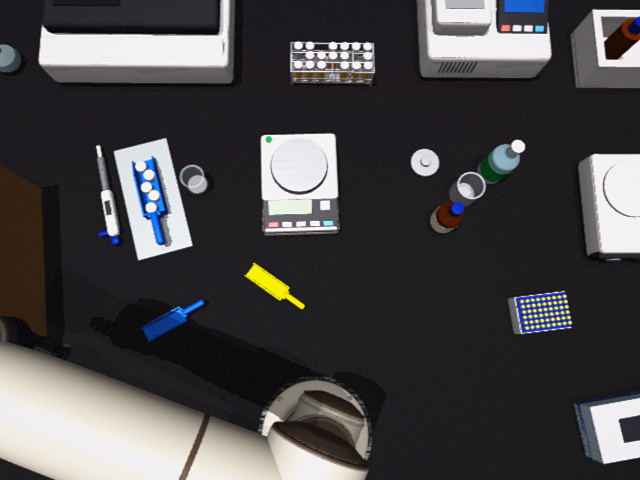

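View pics/wrist0.png

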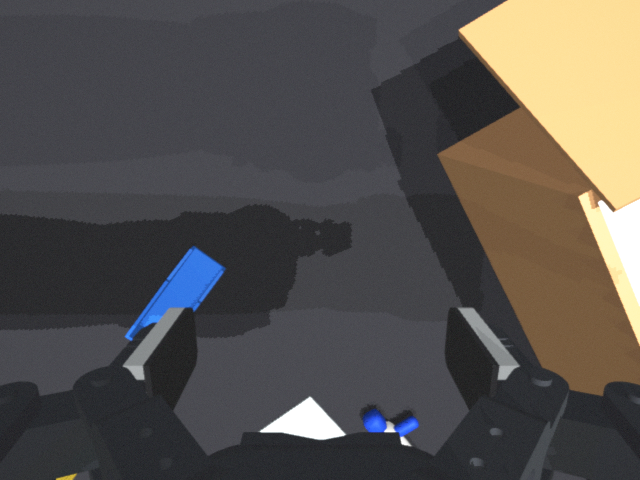

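Run:
```python
from h import *
for tag in('top0','scene0'):
    v=V(tag); hsv=cv2.cvtColor(v.im,cv2.COLOR_RGB2HSV)
    print(tag)
    # blue scoop
    blue=((hsv[...,0]>100)&(hsv[...,0]<125)&(hsv[...,1]>150)&(hsv[...,2]>70)).astype(np.uint8)
    n,l,s,c=cv2.connectedComponentsWithStats(blue)
    for i in range(1,n):
        if s[i,4]>60:
            P=v.P[l==i]; print('blue',s[i],c[i].round(),np.nanmedian(P,0).round(3))
    for nm,px in dict(top0=dict(pan=(299,165),jarfloor=(467,188),lid=(425,162),beaker=(194,180),mat=(125,170),bal=(270,225),amber=(456,208),water=(517,146),table=(380,200)),scene0=dict(pan=(270,300),jar=(189,200),lid=(188,245),mat=(410,440),table=(330,250)))[tag].items():
        print(nm,v.P[px[1],px[0]].round(4))
v=V('top0'); z=v.P[...,2]
# pan
m=((abs(z-0.075)<0.006)&(v.P[...,0]>0.3)).astype(np.uint8); n,l,s,c=cv2.connectedComponentsWithStats(m)
for i in range(1,n):
    if s[i,4]>100: print('z75',s[i],c[i], np.nanmean(v.P[l==i],0), np.ptp(v.P[l==i],axis=0))
m=((abs(z-0.08)<0.006)).astype(np.uint8); n,l,s,c=cv2.connectedComponentsWithStats(m)
for i in range(1,n):
    if s[i,4]>30 and 400<c[i][0]<560: print('z80',s[i],c[i], np.nanmean(v.P[l==i],0), np.ptp(v.P[l==i],axis=0))
```

```text
top0
blue [504   0  41  13 527] [524.   6.] [ 0.982 -0.498  0.142]
blue [132 157  36  88 947] [152. 200.] [0.54  0.377 0.037]
blue [451 202  13  13 136] [457. 208.] [ 0.489 -0.309  0.151]
blue [110 236  10   9  70] [115. 240.] [0.444 0.466 0.021]
blue [517 292  56  41 766] [542. 312.] [ 0.268 -0.521  0.05 ]
blue [140 299  65  43 904] [169. 320.] [0.256 0.336 0.005]
pan [0.611  0.0341 0.0732]
jarfloor [ 0.5749 -0.3792  0.0056]
lid [ 0.6342 -0.2725  0.0281]
beaker [0.596  0.2908 0.0018]
mat [0.621  0.4586 0.0022]
bal [0.4745 0.1021 0.044 ]
amber [ 0.4891 -0.3069  0.1492]
water [ 0.6177 -0.4368  0.1847]
table [ 0.5454 -0.1633  0.0023]
scene0
blue [  10    0   90   55 3301] [57. 22.] [ 0.339 -1.622 -0.076]
blue [376   0  10  72 154] [381.  34.] [-0.735 -0.806 -0.21 ]
blue [ 380    0   55   91 2971] [406.  40.] [-0.92  -0.802 -0.318]
blue [  46   62   77   59 2393] [82. 89.] [ 0.325 -1.725 -0.463]
blue [223  66  48  28 132] [247.  80.] [ 0.08  -0.707  0.019]
blue [215 122  44  18 119] [236. 131.] [ 0.301 -0.486  0.049]
blue [213 171  10  11  85] [218. 175.] [ 0.492 -0.306  0.149]
blue [  
[... 1453 characters left out ...]
9495405 0.63460086 0.07493456] [0.19683483 0.02489821 0.01197096]
z80 [422   9   3  25  37] [422.91891892  20.40540541] [ 0.98125294 -0.27124401  0.0800493 ] [0.0725516  0.00250915 0.01165208]
z80 [424  58 119  11 303] [479.67986799  65.63366337] [ 0.86166022 -0.40508225  0.08011628] [0.02402488 0.28733761 0.01190421]
z80 [487 156  18  20  60] [492.61666667 168.73333333] [ 0.60052202 -0.41894649  0.07987941] [0.04496554 0.04000892 0.01138579]
z80 [457 172  29  28 186] [471.20430108 185.56451613] [ 0.5597314  -0.3659053   0.07973921] [0.06514618 0.06615348 0.01029015]
z80 [436 214  19  15  38] [442.60526316 223.18421053] [ 0.47021729 -0.29413646  0.08044586] [0.03311011 0.0403615  0.01167023]
```

Run:
```python
import cv2
a=cv2.imread('pics/top0.png')
cv2.imwrite('pics/c1.png',cv2.resize(a[120:270,80:230],None,fx=4,fy=4,interpolation=cv2.INTER_CUBIC))
cv2.imwrite('pics/c2.png',cv2.resize(a[120:250,390:550],None,fx=4.5,fy=4.5,interpolation=cv2.INTER_CUBIC))
```

```text
(no output)
```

View pics/c1.png

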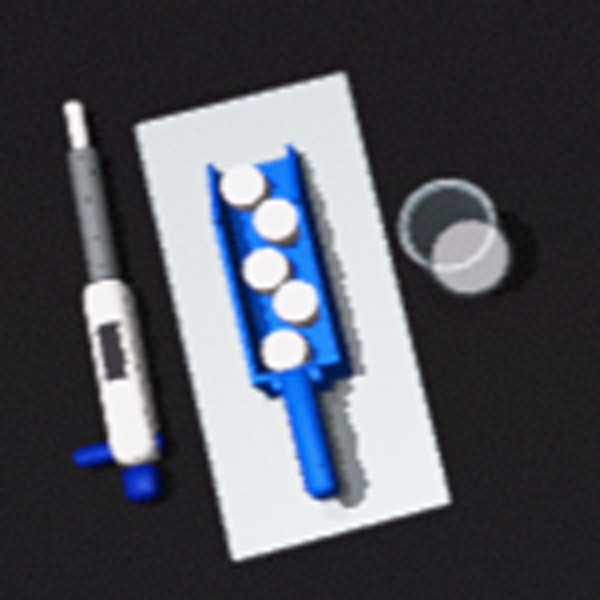

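View pics/c2.png

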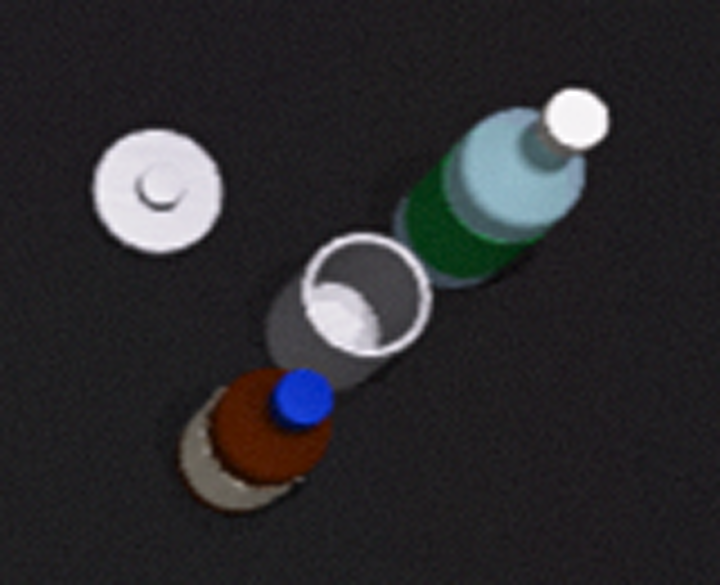

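Run:
```python
from h import *
def fitc(p):
    A=np.c_[2*p[:,:2],np.ones(len(p))]; s=np.linalg.lstsq(A,(p[:,:2]**2).sum(1),rcond=None)[0]
    return s[:2].round(4),np.sqrt(s[2]+s[0]**2+s[1]**2).round(4)
def plane(v,uv,z): return np.array([v.ray(a,b,z) for a,b in uv])
for tag,jc,pc in(('top0',(471,186),(299,165)),('scene0',(190,192),(270,302))):
    v=V(tag); g=cv2.cvtColor(v.im,cv2.COLOR_RGB2GRAY)
    # pan: grey region connected to centre
    hsv=cv2.cvtColor(v.im,cv2.COLOR_RGB2HSV)
    print(tag,'vals pan',hsv[pc[1],pc[0]],'jar row',g[jc[1],jc[0]-20:jc[0]+21].tolist())
    r=[]
    # radial edges of pan
    for c,z,R0,R1,nm in((pc,0.075,20,36,'pan'),(jc,0.08,10,20,'jar')):
        C=v.ray(*c,z); pts=[]
        rr=(0.055,0.075) if nm=='pan' else (0.026,0.040)
        for t in np.arange(0,2*np.pi,0.1):
            ks=np.arange(rr[0],rr[1],0.0005)
            uv=np.array([v.proj(C+k*np.array([np.cos(t),np.sin(t),0])) for k in ks],np.float32)
            s=cv2.remap(g,uv[None,:,0],uv[None,:,1],cv2.INTER_LINEAR)[0].astype(float)
            gd=np.gradient(cv2.GaussianBlur(s[None],(0,0),2)[0])
            i=np.argmax(abs(gd)) if nm=='pan' else np.argmin(gd)
            pts.append(C+ks[i]*np.array([np.cos(t),np.sin(t),0]))
        pts=np.array(pts)
        for _ in range(4):
            c2,rad=fitc(pts); e=abs(np.linalg.norm(pts[:,:2]-c2,axis=1)-rad); pts=pts[e<max(0.0012,np.median(e)*2)]
        print(nm,fitc(pts),len(pts))
    # mat
    m=((hsv[...,1]<40)&(hsv[...,2]>150)).astype(np.uint8); n,l,s,c=cv2.connectedComponentsWithStats(m)
    k=l[170,125] if tag=='top0' else l[440,410]
    cs,_=cv2.findContours((l==k).astype(np.uint8),cv2.RETR_EXTERNAL,cv2.CHAIN_APPROX_NONE)
    cc=max(cs,key=len)[:,0].astype(float); W=plane(v,cc,0.003)[:,:2]
    rect=cv2.minAreaRect(W.astype(np.float32)*1000); print('mat',rect)
    # scoop blue: caps and discs
    Pw=v.P;
```

```text
top0 vals pan [132   5 241] jar row [48, 62, 62, 67, 63, 76, 159, 211, 208, 206, 203, 205, 206, 206, 208, 209, 210, 211, 195, 143, 76, 64, 67, 69, 68, 67, 70, 67, 66, 70, 63, 68, 117, 186, 165, 44, 23, 28, 24, 27, 26]
pan (array([0.6126, 0.0341]), np.float64(0.0654)) 36
jar (array([ 0.5611, -0.3655]), np.float64(0.0332)) 63
mat ((551.9995727539062, 389.65380859375), (280.3403625488281, 131.13104248046875), 15.32441520690918)
scene0 vals pan [115   7 220] jar row [42, 42, 37, 37, 38, 39, 76, 195, 137, 70, 79, 78, 84, 83, 82, 87, 83, 81, 81, 83, 81, 80, 83, 74, 81, 74, 68, 72, 134, 193, 24, 32, 29, 37, 34, 41, 37, 40, 36, 36, 31]
pan (array([0.6156, 0.0399]), np.float64(0.0694)) 40
jar (array([ 0.5518, -0.3687]), np.float64(0.033)) 63
mat ((240.35821533203125, -333.4273681640625), (1827.487060546875, 2341.13427734375), 46.795249938964844)
```

Run:
```python
from h import *
out=[]
for tag,boxes in(('scene0',[(140,150,110,80),(210,250,140,100)]),('top0',[(430,140,110,80),(250,120,110,80)])):
    v=V(tag); im=v.im[:,:,::-1].copy()
    for (x,y,w,h) in boxes:
        s=4 if w<120 else 3
        c=cv2.resize(im[y:y+h,x:x+w],None,fx=s,fy=s,interpolation=cv2.INTER_CUBIC)
        for C,z,r in(((0.5611,-.3655),.08,.033),((.6126,.0341),.075,.065)):
            pts=[((v.proj([C[0]+r*np.cos(t),C[1]+r*np.sin(t),z])-[x,y]+.5)*s) for t in np.arange(0,6.3,.1)]
            cv2.polylines(c,[np.int32(pts)],False,(0,0,255),1)
        out.append(cv2.resize(c,(400,300)))
cv2.imwrite('pics/ov.png',np.vstack([np.hstack(out[:2]),np.hstack(out[2:])]))
```

```text
(no output)
```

View pics/ov.png

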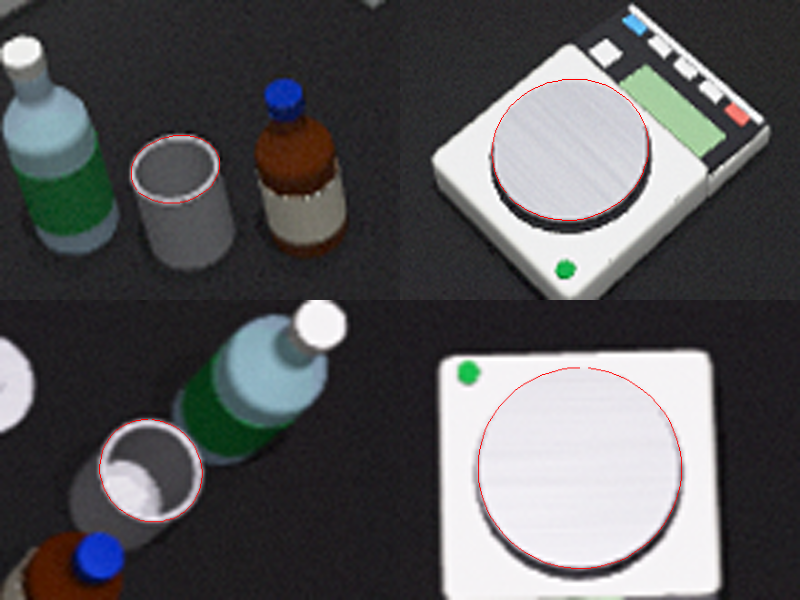

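>>> drive_tool(plan=[[1,[0.0215,-0.0545,0.003],-1.4],[1,[0.0215,-0.0545,0.003],-1.4],[1,[0.0215,-0.0545,0.003],-1.4],[1,[0.0215,-0.0545,0.003],-1.4],[1,[0.0215,-0.0545,0.003],-1.4],[1,[0.0215,-0.0545,0.003],-1.4],[1,[0.0215,-0.0545,0.003],-1.4],[1,[0.0215,-0.0545,0.003],-1.4]], grip_force=40)

```text
time: 1.15
ee_pos: [0.3878, 0.0681, 0.2774]
tcp_rot: [180.0, 0.0, 145.7]
wrist_force: [1.1, 1.1, -0.2]
opening: 0.0853
```

>>> drive_tool(plan=[[1,[0.0215,-0.0545,0.001],-1.3],[1,[0.0215,-0.0545,0.001],-1.3],[1,[0.0215,-0.0545,0.001],-1.3],[1,[0.0215,-0.0545,0.001],-1.3],[1,[0.0215,-0.0545,0],-1.3],[1,[0.0215,-0.0545,0],-1.3],[1,[0.0215,-0.0545,0],-1.3],[1,[0.0215,-0.0545,0],-1.6],[1,[0,0,0],0]])

```text
time: 2.28
ee_pos: [0.5602, -0.3696, 0.2764]
tcp_rot: [-179.9, -0.3, 134.8]
wrist_force: [-1.1, 0.2, -0.5]
opening: 0.0854
```

Run:
```python
from h import *
o=shot('wrist','w1'); print(o['q'].round(1),o['ee_pos'],o['tcp_rot'],o['time'])
```

```text
[-33.4  24.3  36.  102.1  -0.   11.8] [ 0.56024777 -0.36957879  0.27636555] [-179.91248815   -0.31968748  134.82240502] 2.275
```

View pics/w1.png

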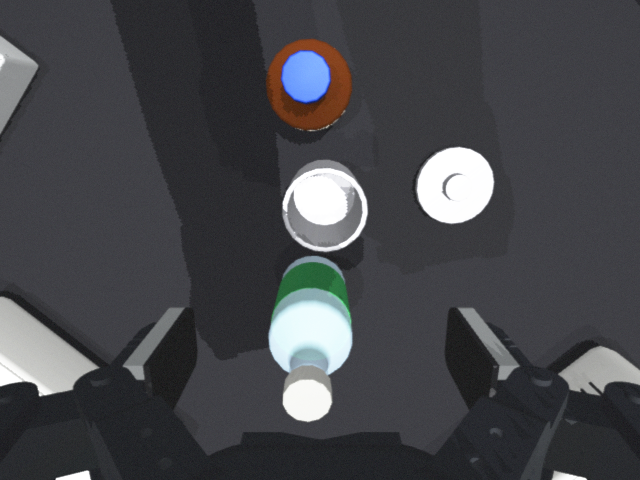

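```bash
cat >> h.py <<'E'
def fitc(p):
    A=np.c_[2*p[:,:2],np.ones(len(p))]; s=np.linalg.lstsq(A,(p[:,:2]**2).sum(1),rcond=None)[0]
    return s[:2].round(4),np.sqrt(s[2]+s[0]**2+s[1]**2).round(4)
def circ(v,C,z,r0,r1,sign=-1):
    g=cv2.cvtColor(v.im,cv2.COLOR_RGB2GRAY); pts=[]; C=np.array([*C,z])
    for t in np.arange(0,2*np.pi,0.1):
        d=np.array([np.cos(t),np.sin(t),0]); ks=np.arange(r0,r1,0.0005)
        uv=np.array([v.proj(C+k*d) for k in ks],np.float32)
        s=cv2.remap(g,uv[None,:,0],uv[None,:,1],cv2.INTER_LINEAR)[0].astype(float)
        gd=np.gradient(cv2.GaussianBlur(s[None],(0,0),2)[0]); i=np.argmax(gd*sign); pts.append(C+ks[i]*d)
    pts=np.array(pts)
    for _ in range(5):
        c,r=fitc(pts); e=abs(np.linalg.norm(pts[:,:2]-c,axis=1)-r); pts=pts[e<max(.0008,2*np.median(e))]
    return c,r,len(pts)
E
python3 - <<'E'
from h import *
v=V('w1'); print(v.ray(325,210,.08)); C=v.ray(325,210,.08)[:2]
for _ in range(3): c,r,n=circ(v,C,.08,.025,.042); print(c,r,n); C=c
print('amber cap',v.ray(306,76,.15),'water cap',v.ray(308,393,.185),'lid',v.ray(455,185,.01))
P=v.P; print(np.nanmedian(P[150:165,300:345],axis=(0,1)))
E
```

```text
[ 0.5597676  -0.36481098  0.08      ]
[ 0.5597 -0.3653] 0.033 63
[ 0.5598 -0.3653] 0.033 63
[ 0.5598 -0.3653] 0.033 63
amber cap [ 0.48813184 -0.30888502  0.15      ] water cap [ 0.61448694 -0.4348448   0.185     ] lid [ 0.63902821 -0.27293922  0.01      ]
[ 0.5334417  -0.34159826  0.00235457]
```

>>> drive_tool(plan=[[1,[0,0.004,-0.03],0],[1,[0,0,-0.05],0],[1,[0,0,-0.05],0],[1,[0,0,-0.04],0],[1,[0,0,-0.025],0],[1,[0,0,0],0],[1,[0,0,0],0]])

```text
time: 3.2
ee_pos: [0.5601, -0.3617, 0.0885]
tcp_rot: [180.0, 0.1, 135.1]
wrist_force: [0.8, 0.1, 0.9]
opening: 0.0853
```

Run:
```python
from h import *
o=shot('wrist','w2'); print(o['q'].round(1),o['ee_pos'],o['tcp_rot'],o['time'])
v=V('w2'); print(circ(v,(.56,-.3655),.08,.025,.042), v.proj([.56,-.3655,.08]))
```

```text
[-32.9  20.7  10.5  79.6   0.   12.1] [ 0.56008158 -0.36171462  0.08848994] [1.79967531e+02 1.35169706e-01 1.35060356e+02] 3.2
(array([ 0.5602, -0.3659]), np.float64(0.0331), 59) [312.53195705 336.99533366]
```

View pics/w2.png

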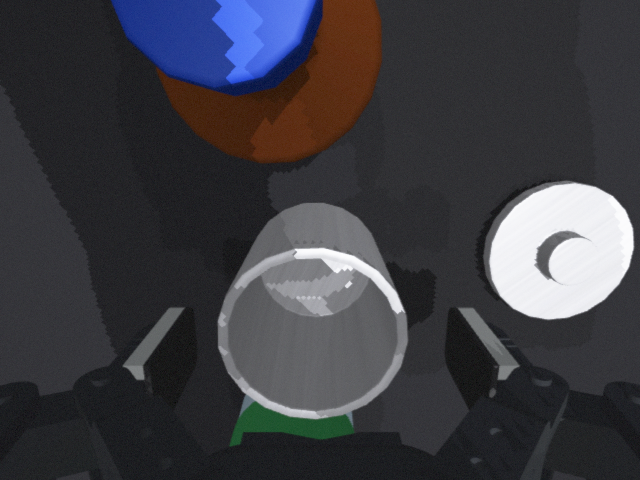

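>>> drive_tool(plan=[[1,[0,-0.0035,-0.014],0],[1,[0,0,-0.012],0],[1,[0,0,0],0],[0.5,[0,0,0],0],[0.5,[0,0,0],0],[0.5,[0,0,0],0],[0.5,[0,0,0],0]], grip_force=35)

```text
time: 4.12
ee_pos: [0.5598, -0.3656, 0.0607]
tcp_rot: [180.0, 0.0, 135.0]
wrist_force: [0.2, -0.1, 0.3]
opening: 0.0655
```

>>> drive_tool(plan=[[0.5,[0,0,0.01],0],[0.5,[0,0,0.03],0],[0.5,[0,0,0.05],0],[0.5,[0,0,0.05],0],[0.5,[0,0,0.03],0],[0.5,[0.0026,0.02,0],0],[0.5,[0.0052,0.04,0],0],[0.5,[0.0065,0.05,0],0],[0.5,[0.0065,0.05,0],0],[0.5,[0.0065,0.05,0],0]])

```text
time: 5.38
ee_pos: [0.5861, -0.1529, 0.2285]
tcp_rot: [-179.9, -0.1, 135.0]
wrist_force: [0.5, 0.2, -2.6]
opening: 0.0653
```

>>> drive_tool(plan=[[0.5,[0.0065,0.05,0],0],[0.5,[0.0065,0.05,0],0],[0.5,[0.0055,0.04,0],0],[0.5,[0.0045,0.03,-0.01],0],[0.5,[0.0025,0.02,-0.02],0],[0.5,[0,0,-0.025],0],[0.5,[0,0,-0.02],0],[0.5,[0,0,0],0]])

```text
time: 6.38
ee_pos: [0.6104, 0.0352, 0.1522]
tcp_rot: [-179.8, -0.2, 135.1]
wrist_force: [-0.8, -0.4, -3.3]
opening: 0.0656
```

Run:
```python
from h import *
o=shot('wrist','w3'); print(o['q'].round(1),o['ee_pos'],o['tcp_rot'],o['wrist_force'],o['opening'],o['time'])
shot('scene','s3')
```

```text
[ 3.3 12.9  7.8 85.2  0.  48.2] [0.61043377 0.03518776 0.152159  ] [-179.77282946   -0.21116257  135.05842764] [-0.76953915 -0.36185922 -3.3020539 ] 0.06560983024185311 6.375
```

View pics/s3.png

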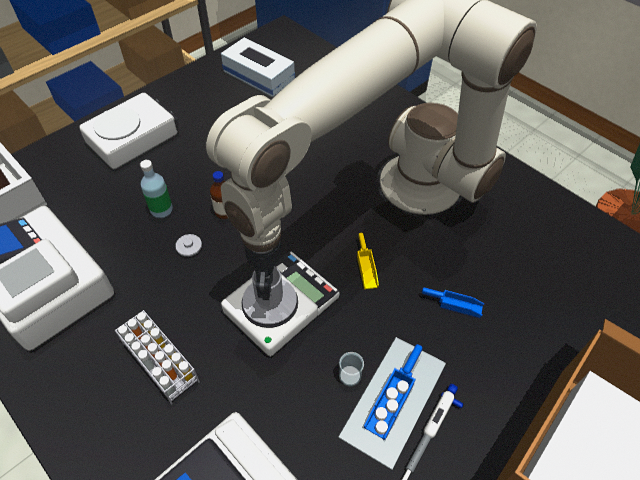

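>>> drive_tool(plan=[[0.5,[0.001,-0.001,-0.008],0],[0.5,[0,0,-0.004],0],[0.5,[0,0,-0.002],0],[0.5,[0,0,0],0]])

```text
time: 6.98
ee_pos: [0.6134, 0.0334, 0.1412]
tcp_rot: [-180.0, -0.0, 135.0]
wrist_force: [-0.6, 0.1, -3.2]
opening: 0.0654
```

>>> drive_tool(plan=[[0.5,[0,0,-0.002],0],[0.5,[0,0,0],0]])

```text
time: 7.22
ee_pos: [0.6134, 0.0335, 0.1392]
tcp_rot: [-180.0, -0.0, 135.0]
wrist_force: [-1.1, -0.4, -2.9]
opening: 0.0653
```

>>> drive_tool(plan=[[0.5,[0,0,-0.001],0],[0.5,[0,0,0],0]])

```text
time: 7.48
ee_pos: [0.6134, 0.0335, 0.1382]
tcp_rot: [-180.0, -0.0, 135.0]
wrist_force: [-0.4, -0.5, -2.8]
opening: 0.0653
```

Run:
```python
from h import *
for k in range(1):
    o=monitor.get_obs(); print(o['ee_pos'],o['wrist_force'])
shot('scene','s4'); v=V('s4')
cv2.imwrite('pics/s4c.png',cv2.resize(v.im[230:360,200:350,::-1],None,fx=4.5,fy=4.5,interpolation=cv2.INTER_CUBIC))
```

```text
[0.61335339 0.03349153 0.13821502] [-0.37194001 -0.50958412 -2.81688704]
```

View pics/s4c.png

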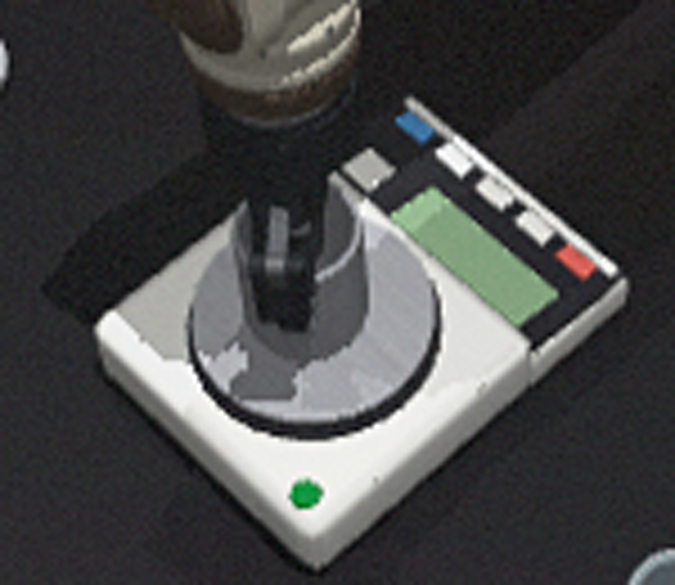

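>>> drive_tool(plan=[[0.5,[0,0,-0.001],0],[0.5,[0,0,-0.0008],0],[0.5,[0,0,0],0]])

```text
time: 7.9
ee_pos: [0.6133, 0.0335, 0.1363]
tcp_rot: [-180.0, -0.0, 135.0]
wrist_force: [-0.2, -0.3, -2.9]
opening: 0.0652
```

>>> drive_tool(plan=[[0.5,[0,0,-0.0008],0],[0.5,[0,0,0],0]])

```text
time: 8.15
ee_pos: [0.6134, 0.0335, 0.1357]
tcp_rot: [180.0, 0.0, 135.0]
wrist_force: [0.5, 1.1, -3.0]
opening: 0.0654
```

>>> drive_tool(plan=[[0.5,[0,0,-0.0008],0],[0.5,[0,0,0],0]])

```text
time: 8.4
ee_pos: [0.6135, 0.0335, 0.1357]
tcp_rot: [180.0, 0.0, 135.0]
wrist_force: [-3.4, -0.1, 3.6]
opening: 0.0653
```

>>> drive_tool(plan=[[0.5,[0,0,-0.0006],0],[0.5,[0,0,0],0]])

```text
time: 8.65
ee_pos: [0.6135, 0.0335, 0.1357]
tcp_rot: [179.9, 0.1, 135.0]
wrist_force: [-4.7, -1.1, 9.0]
opening: 0.0655
```

>>> drive_tool(plan=[[0.5,[0,0,0.0012],0],[0.8,[0,0,0],0],[0.85,[0,0,0],0],[1,[0,0,0],0],[1,[0,0,0],0],[1,[0,0,0.02],0],[1,[0,0,0.05],0],[1,[0,0,0.05],0]])

```text
time: 9.65
ee_pos: [0.6131, 0.0335, 0.2567]
tcp_rot: [-180.0, -0.0, 135.0]
wrist_force: [1.3, 0.3, 0.3]
opening: 0.0853
```

Run:
```python
from h import *
o=shot('wrist','w5'); print(o['ee_pos'],o['tcp_rot'],o['wrist_force'],o['time'])
v=V('w5'); print(circ(v,(.6126,.0341),.155,.025,.042), v.proj([.6126,.0341,.155]))
shot('scene','s5'); v=V('s5')
cv2.imwrite('pics/s5c.png',np.hstack([cv2.resize(v.im[230:360,200:350,::-1],(400,347)),cv2.resize(V('w5').im[...,::-1],(400,347))]))
```

```text
[0.61309167 0.03348002 0.25665417] [-1.79978018e+02 -2.11594130e-02  1.35021981e+02] [1.28310371 0.30935062 0.30212056] 9.65
(array([0.6167, 0.0307]), np.float64(0.0365), 26) [320.82506004 248.50675293]
```

View pics/s5c.png

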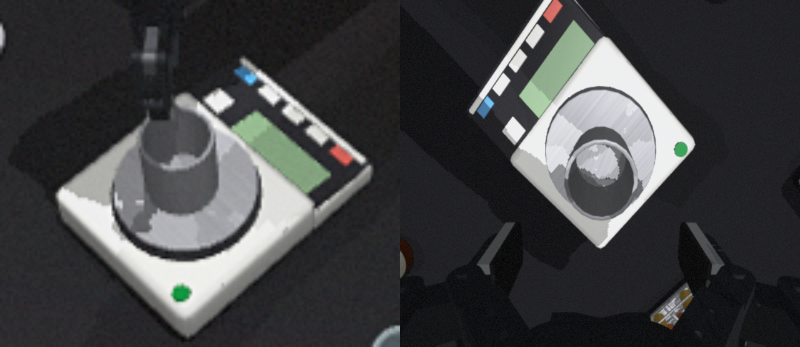

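Run:
```python
from h import *
v=V('top0'); hsv=cv2.cvtColor(v.im,cv2.COLOR_RGB2HSV)
b=((hsv[...,0]>100)&(hsv[...,0]<125)&(hsv[...,1]>150)&(hsv[...,2]>70)); b[:150]=0;b[250:]=0;b[:,:128]=0;b[:,172:]=0
vv,uu=np.nonzero(b)
W=np.array([v.ray(a,c,.053)[:2] for a,c in zip(uu,vv)])
h=W[(W[:,0]<.485)]; l=cv2.fitLine(h.astype(np.float32),cv2.DIST_L2,0,.01,.01).ravel(); a=np.degrees(np.arctan2(l[1],l[0])); print('handle line',l,a,len(h))
t=(h-l[2:])@l[:2]; print(t.min(),t.max(), l[2:]+l[:2]*t.min())
print('rect all', cv2.minAreaRect((np.array([v.ray(a,c,.041)[:2] for a,c in zip(uu,vv)])*1000).astype(np.float32)))
```

```text
handle line [0.95700973 0.29005575 0.4583634  0.35812607] 16.861292 195
-0.0302180681877737 0.030253800209597177 [0.42944443 0.34936115]
rect all ((534.7608642578125, 378.86956787109375), (212.97486877441406, 55.82902908325195), 15.925310134887695)
```

>>> drive_tool(plan=[[1,[-0.019,0.047,0],8.7],[1,[-0.019,0.047,0],8.7],[1,[-0.019,0.047,0],8.7],[1,[-0.019,0.047,0],8.7],[1,[-0.019,0.047,-0.01],8.7],[1,[-0.019,0.047,-0.02],8.7],[1,[-0.019,0.048,-0.02],8.8],[1,[0,0,0],0],[1,[0,0,0],0]])

```text
time: 10.88
ee_pos: [0.4804, 0.3634, 0.2055]
tcp_rot: [-180.0, -0.0, -164.0]
wrist_force: [0.0, -0.5, -0.1]
opening: 0.0854
```

Run:
```python
from h import *
o=shot('wrist','w6'); print(o['q'].round(1),o['ee_pos'],o['tcp_rot'],o['wrist_force'],o['time'])
```

```text
[37.1 11.5 12.1 90.6 -0.  21.1] [0.48040401 0.36335931 0.20551911] [-1.79979106e+02 -2.03060560e-03 -1.64008054e+02] [ 0.01424978 -0.52359096 -0.14421448] 10.875
```

View pics/w6.png

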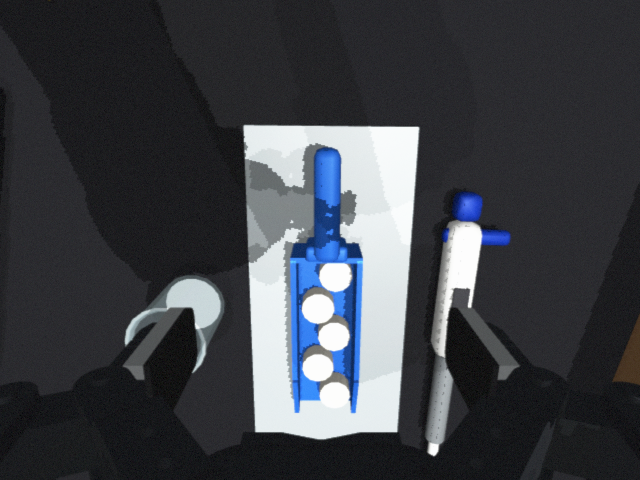

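Run:
```python
from h import *
v=V('w6'); hsv=cv2.cvtColor(v.im,cv2.COLOR_RGB2HSV)
b=((hsv[...,0]>98)&(hsv[...,0]<125)&(hsv[...,1]>150)&(hsv[...,2]>60))
E=[]
for r in range(165,238,3):
    u=np.nonzero(b[r,290:365])[0]+290; E.append([r,u.min(),u.max()+1])
E=np.array(E,float)
L=np.array([v.ray(u-.5,r,.053)[:2] for r,u,_ in E]);Rr=np.array([v.ray(w-.5,r,.053)[:2] for r,_,w in E])
M=(L+Rr)/2; print('width',np.linalg.norm(L-Rr,axis=1).round(4)[::6])
l=cv2.fitLine(M.astype(np.float32),cv2.DIST_L2,0,.01,.01).ravel(); print(l,np.degrees(np.arctan2(l[1],l[0])))
top=np.nonzero(b[:,327])[0].min(); e=v.ray(327,top,.050)[:2]; print('end',top,e)
# channel walls top z=.003+.038?(walls)  edges
for r in (270,300,340,380,400):
    u=np.nonzero(b[r,270:390])[0]+270; print(r,u.min(),u.max(),v.ray(u.min(),r,.03)[:2],v.ray(u.max()+1,r,.03)[:2])
for z in(.041,.045): print('backwall rear edge',v.ray(300,244,z),v.ray(355,244,z))
print('lip',v.ray(300,412,.025),v.ray(355,412,.025))
for p in((335,275),(318,307),(333,336),(318,367),(334,394)): print('disc',v.ray(*p,.023))
```

```text
width [0.0168 0.0164 0.0166 0.0168 0.0183]
[0.96046233 0.27841002 0.46227887 0.36266235] 16.16533
end 148 [0.42919047 0.35322384]
270 290 361 [0.52432222 0.35224501] [0.50935801 0.40430976]
300 291 360 [0.54777357 0.35926784] [0.53291293 0.410959  ]
340 292 359 [0.58070743 0.36885517] [0.56584633 0.42052947]
380 293 357 [0.6156158 0.3790173] [0.60097934 0.42989117]
400 295 356 [0.63352374 0.38552235] [0.61934782 0.43478572]
backwall rear edge [0.49925604 0.35375947 0.041     ] [0.48844349 0.39138743 0.041     ]
backwall rear edge [0.49805701 0.35363183 0.045     ] [0.48739501 0.39073586 0.045     ]
lip [0.64751955 0.39337304 0.025     ] [0.63461415 0.43821569 0.025     ]
disc [0.52129152 0.38689956 0.023     ]
disc [0.5508352  0.38166542 0.023     ]
disc [0.57201463 0.40029247 0.023     ]
disc [0.60274344 0.39646995 0.023     ]
disc [0.62391436 0.4165234  0.023     ]
```

>>> drive_tool(plan=[[1,[-0.001,0.0046,-0.03],0.1],[0.6,[0,0,-0.05],0],[0.6,[0,0,-0.04],0],[0.6,[0,0,-0.03],0],[0.6,[0,0,-0.0115],0],[0.6,[0,0,0],0],[0.6,[0,0,0],0]])

```text
time: 11.8
ee_pos: [0.4803, 0.3684, 0.0458]
tcp_rot: [179.9, 0.1, -163.9]
wrist_force: [-1.1, -0.6, -0.1]
opening: 0.0512
```

Run:
```python
from h import *
o=shot('wrist','w7'); print(o['q'].round(1),o['ee_pos'],o['tcp_rot'],o['wrist_force'],o['time'])
```

```text
[37.5 13.4 -3.4 73.   0.  21.4] [0.48032704 0.3683837  0.04580318] [ 1.79947864e+02  1.31913533e-01 -1.63914275e+02] [-1.0659077  -0.61362276 -0.14585919] 11.8
```

View pics/w7.png

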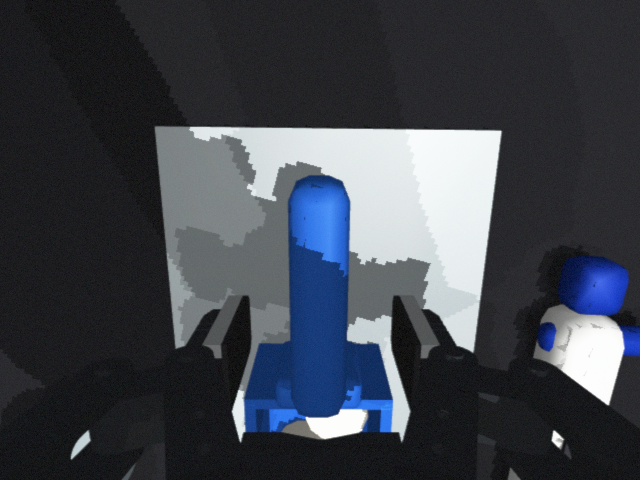

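>>> drive_tool(plan=[[0.1,[0,0,0],0],[0.1,[0,0,0],0],[0.1,[0,0,0],0],[0.1,[0,0,0],0],[0.1,[0,0,0],0]], grip_force=25)

```text
time: 12.48
ee_pos: [0.4797, 0.3682, 0.0447]
tcp_rot: [180.0, 0.1, -163.9]
wrist_force: [-0.0, -1.7, 5.3]
opening: 0.0177
```

>>> drive_tool(plan=[[0.1,[0,0,0.004],0],[0.1,[0,0,0.004],0],[0.1,[0,0,0.004],0],[0.1,[0,0,0],0]])

```text
time: 12.98
ee_pos: [0.4794, 0.3681, 0.0562]
tcp_rot: [180.0, 0.0, -163.9]
wrist_force: [0.2, -0.2, -3.8]
opening: 0.0176
```

Run:
```python
from h import *
o=shot('wrist','w8'); print(o['ee_pos'],o['tcp_rot'],o['wrist_force'],o['torque'],o['opening'],o['time'])
shot('scene','s8'); v=V('s8')
cv2.imwrite('pics/s8c.png',cv2.resize(v.im[320:460,330:480,::-1],None,fx=4,fy=4,interpolation=cv2.INTER_CUBIC))
```

```text
[0.47940375 0.36813956 0.05616151] [ 1.79991878e+02  8.90039216e-04 -1.63876522e+02] [ 0.2132641  -0.21717187 -3.76034291] [-0.01194862  0.32413696 -0.06667599] 0.01764261614603336 12.975
```

View pics/s8c.png

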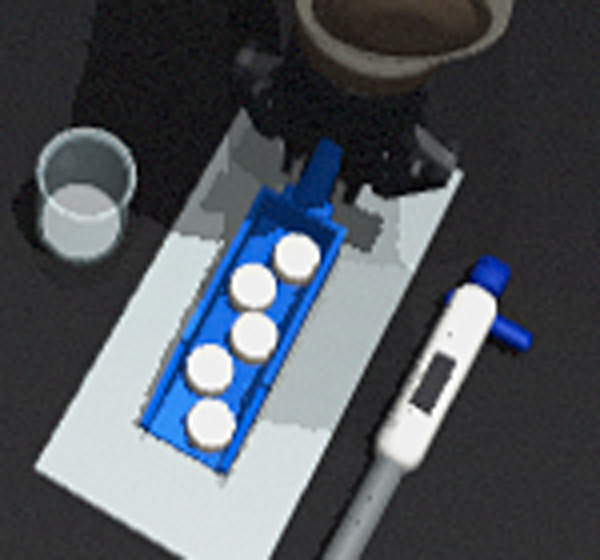

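View pics/w8.png

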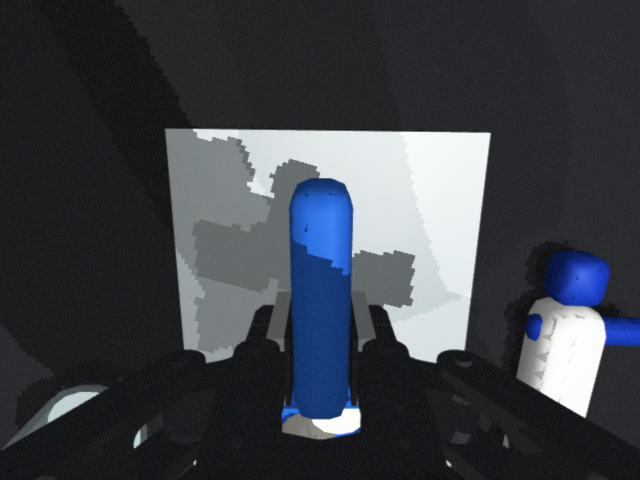

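>>> drive_tool(plan=[[0.1,[0,0,0],0],[0.1,[0,0,0],0],[0.1,[0,0,0],0]], grip_force=20)

```text
time: 13.45
ee_pos: [0.4793, 0.3681, 0.056]
tcp_rot: [180.0, -0.0, -163.9]
wrist_force: [-0.7, 0.7, -3.1]
opening: 0.0175
```

```bash
cat >> h.py <<'E'
def tail(v):
    # handle tail in wrist picture: far-end row, width
    hsv=cv2.cvtColor(v.im,cv2.COLOR_RGB2HSV)
    b=((hsv[...,0]>98)&(hsv[...,0]<125)&(hsv[...,1]>130)&(hsv[...,2]>40))
    w=[int(b[r,250:400].sum()) for r in (215,240,265)]
    rows=np.nonzero(b[:400,318:324].all(1))[0]
    # depth-based pitch of the handle's top
    m=b.copy(); m[:,:300]=0; m[:,342:]=0; m[:int(rows.min())+15]=0; m[390:]=0
    P=v.P[m&np.isfinite(v.P[...,2])]
    ax=v.T[:3,:3]@np.array([0,1,0]); ax[2]=0; ax/=np.linalg.norm(ax)
    t=P@ax; k=np.polyfit(t,P[:,2],1)
    return rows.min(),w,'pitch nose-down deg',round(-np.degrees(np.arctan(k[0])),2),len(P)
E
python3 - <<'E'
from h import *
o=shot('wrist','w9'); print(o['ee_pos'],o['wrist_force'],o['torque'],o['opening'],o['time'])
for t in('w7','w8','w9'): print(tail(V(t)))
E
```

```text
[0.47933195 0.36810903 0.05595375] [-0.6557797   0.65462386 -3.0896528 ] [-0.0154104   0.28772611  0.02625685] 0.017467355217756924 13.45
(np.int64(176), [60, 60, 60], 'pitch nose-down deg', np.float64(-0.07), 8319)
(np.int64(179), [62, 62, 61], 'pitch nose-down deg', np.float64(3.6), 8195)
(np.int64(179), [62, 62, 61], 'pitch nose-down deg', np.float64(3.52), 8201)
```

>>> drive_tool(plan=[[0.1,[0,0,0],0],[0.1,[0,0,0],0],[0.1,[0,0,0.008],0],[0.1,[0,0,0.02],0],[0.1,[0,0,0.032],0],[0.1,[0,0,0.038],0],[0.1,[0,0,0.034],0],[0.1,[0,0,0.026],0],[0.1,[0,0,0.014],0],[0.1,[0,0,0.004],0]], grip_force=90)

```text
time: 14.75
ee_pos: [0.4796, 0.3682, 0.2325]
tcp_rot: [180.0, 0.0, -163.9]
wrist_force: [0.4, -0.8, -3.2]
opening: 0.0168
```

Run:
```python
from h import *
o=shot('wrist','w10'); print(o['ee_pos'],o['wrist_force'],o['torque'],o['opening'],o['time'])
print(tail(V('w10'))); shot('scene','s10'); cv2.imwrite('pics/s10c.png',V('s10').im[280:480,300:560,::-1])
```

```text
[0.47957164 0.36817207 0.23252869] [ 0.37697801 -0.80050693 -3.24427005] [-0.14605639  0.32116781 -0.01039378] 0.01679976766871084 14.75
(np.int64(179), [62, 61, 60], 'pitch nose-down deg', np.float64(3.6), 8192)
```

View pics/s10c.png

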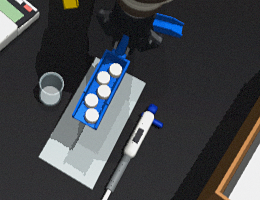

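>>> drive_tool(plan=[[0.1,[0,-0.008,0],0],[0.1,[-0.001,-0.018,0],0],[0.1,[-0.002,-0.028,0],0],[0.1,[-0.003,-0.036,0],0],[0.1,[-0.003,-0.04,0],0],[0.1,[-0.003,-0.04,0],0],[0.1,[-0.003,-0.04,0],0],[0.1,[-0.003,-0.04,0],0],[0.1,[-0.002,-0.036,0],0],[0.1,[-0.002,-0.028,0],0]])

```text
time: 16.1
ee_pos: [0.4564, 0.0518, 0.2318]
tcp_rot: [-180.0, -0.0, -164.0]
wrist_force: [-0.0, 0.1, -3.9]
opening: 0.0169
```

>>> drive_tool(plan=[[0.1,[0,-0.022,0],0],[0.1,[0,-0.016,0],0],[0.1,[0,-0.012,0],0],[0.1,[0,-0.008,0],0],[0.1,[0,-0.006,0],0],[0.1,[0,0,0],0],[0.1,[0,0,0],0]])

```text
time: 16.98
ee_pos: [0.4574, -0.0096, 0.2319]
tcp_rot: [180.0, -0.0, -163.9]
wrist_force: [-0.3, -0.5, -4.7]
opening: 0.0166
```

Run:
```python
from h import *
o=shot('scene','s11'); print(o['ee_pos'],o['tcp_rot'],o['wrist_force'],o['torque'],o['opening'],o['time'])
v=V('s11'); cv2.imwrite('pics/s11c.png',cv2.resize(v.im[220:360,200:370,::-1],None,fx=4,fy=4,interpolation=cv2.INTER_CUBIC))
o=shot('top','t11'); cv2.imwrite('pics/t11c.png',cv2.resize(V('t11').im[100:300,200:440,::-1],None,fx=3,fy=3))
```

```text
[ 0.45742152 -0.00963671  0.2319322 ] [ 1.79992403e+02 -6.32737383e-03 -1.63860045e+02] [-0.34304919 -0.48045973 -4.65290427] [-0.0986548   0.3424224  -0.01092144] 0.01656181009250711 16.975
```

View pics/s11c.png

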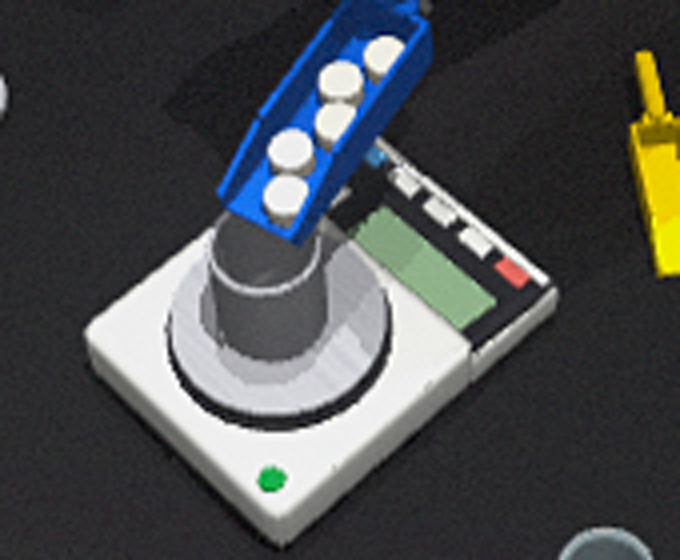

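View pics/t11c.png

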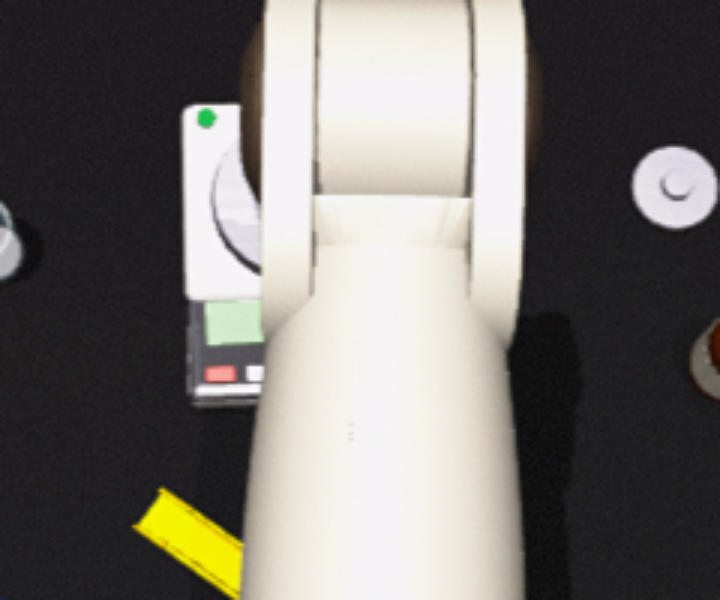

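```bash
cat >> h.py <<'E'
def overlay(tag,out,tcp,th,yaw=16.14,box=(220,360,200,370),s=4,jar=(.613,.034)):
    v=V(tag); y0,y1,x0,x1=box
    c=cv2.resize(v.im[y0:y1,x0:x1,::-1],None,fx=s,fy=s,interpolation=cv2.INTER_CUBIC)
    d=np.array([np.cos(np.radians(yaw)),np.sin(np.radians(yaw)),0]); l=np.array([-d[1],d[0],0]); t=np.radians(th)
    G=np.array(tcp)-[0,0,.0037]
    def S(f,lat,dn): return G+d*(f*np.cos(t)-dn*np.sin(t))+l*lat-np.array([0,0,1])*(f*np.sin(t)+dn*np.cos(t))
    px=lambda p:np.int32((v.proj(p)-[x0,y0]+.5)*s)
    q=[S(.168,-.026,.034),S(.168,.026,.034),S(.168,.026,.038),S(.168,-.026,.038)]
    cv2.polylines(c,[np.array([px(p) for p in q])],True,(0,0,255),1)
    for r in(.033,.029): cv2.polylines(c,[np.array([px([jar[0]+r*np.cos(a),jar[1]+r*np.sin(a),.155]) for a in np.arange(0,6.3,.1)])],False,(0,255,255),1)
    cv2.imwrite(f'pics/{out}.png',c); L=S(.168,0,.034); print('lip',L.round(4),'rel jar along',((L[:2]-jar)@d[:2]).round(4),'lat',((L[:2]-jar)@l[:2]).round(4))
E
python3 - <<'E'
from h import *
overlay('s11','o11',[.4574,-.0096,.2319],3.6)
E
```

```text
lip [0.6164 0.0364 0.1837] rel jar along 0.0039 lat 0.0014
```

View pics/o11.png

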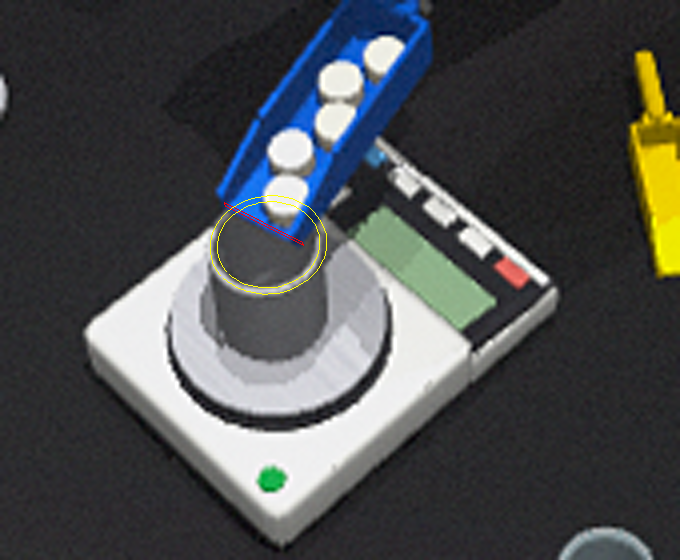

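>>> drive_tool(plan=[[0.1,[0,0,-0.004],0],[0.1,[0,0,-0.007],0],[0.1,[0,0,-0.007],0],[0.1,[0,0,-0.004],0],[0.1,[0,0,0],0]])

```text
time: 17.7
ee_pos: [0.4572, -0.0099, 0.2096]
tcp_rot: [180.0, -0.0, -163.9]
wrist_force: [-0.1, 0.2, -4.7]
opening: 0.0166
```

>>> drive_tool(plan=[[0.1,[0,0,0],0],[0.1,[0,0,0],0],[0.1,[0,0,0],0]], grip_force=20)

```text
time: 18.08
ee_pos: [0.4575, -0.0099, 0.2102]
tcp_rot: [-180.0, 0.0, -163.9]
wrist_force: [-0.4, -0.3, -4.7]
opening: 0.0168
```

Run:
```python
from h import *
o=shot('wrist','w12'); print(o['ee_pos'],o['wrist_force'],o['torque'],o['opening'],o['time'])
print(tail(V('w12')))
```

```text
[ 0.45748367 -0.00993561  0.21015298] [-0.4317167  -0.28632278 -4.72792336] [-0.15644393  0.33367024 -0.02795295] 0.016837177396619173 18.075
(np.int64(178), [65, 62, 61], 'pitch nose-down deg', np.float64(3.54), 8241)
```

>>> drive_tool(plan=[[0.1,[0,0,0],0],[0.1,[0,0,0],0],[0.1,[0,0,0],0],[0.1,[0,0,0],0]], grip_force=20)

```text
time: 18.62
ee_pos: [0.4574, -0.0099, 0.21]
tcp_rot: [180.0, 0.0, -163.9]
wrist_force: [0.1, 0.5, -3.2]
opening: 0.0166
```

Run:
```python
from h import *
o=shot('wrist','w13'); print(o['ee_pos'],o['wrist_force'],o['torque'],o['opening'],o['time'])
print(tail(V('w13')))
```

```text
[ 0.45739582 -0.00990054  0.20998409] [ 0.06957348  0.45709921 -3.22858764] [-0.10842178  0.3315572  -0.03842348] 0.01660914441872096 18.625
(np.int64(178), [65, 62, 61], 'pitch nose-down deg', np.float64(3.6), 8246)
```

>>> drive_tool(plan=[[0.2,[0,0,0],0]], grip_force=20)

```text
time: 18.8
ee_pos: [0.4574, -0.0099, 0.21]
tcp_rot: [-180.0, -0.0, -163.9]
wrist_force: [-0.6, 0.7, -3.2]
opening: 0.0171
```

>>> drive_tool(plan=[[0.1,[0,0,0],0],[0.1,[0,0,0],0]], grip_force=20)

```text
time: 19.05
ee_pos: [0.4574, -0.0099, 0.21]
tcp_rot: [-180.0, -0.0, -163.9]
wrist_force: [-0.4, -0.4, -4.5]
opening: 0.0171
```

Run:
```python
from h import *
o=shot('wrist','w14'); print(o['ee_pos'],o['wrist_force'],o['torque'],o['opening'],o['time'])
print(tail(V('w14')))
```

```text
[ 0.45739406 -0.0099322   0.20998724] [-0.43276717 -0.415901   -4.52044057] [-0.1038507   0.35062317 -0.01089701] 0.01712614047196076 19.05
(np.int64(178), [65, 63, 61], 'pitch nose-down deg', np.float64(3.57), 8227)
```

>>> drive_tool(plan=[[0.206,[0,0,0],0],[0.206,[0,0,0],0]], grip_force=20)

```text
time: 19.35
ee_pos: [0.4575, -0.0099, 0.2101]
tcp_rot: [-180.0, 0.0, -163.9]
wrist_force: [0.8, -0.7, -3.4]
opening: 0.0183
```

Run:
```python
from h import *
o=shot('wrist','w15'); print(o['ee_pos'],o['wrist_force'],o['torque'],o['opening'],o['time'])
print(tail(V('w15')))
```

```text
[ 0.45746939 -0.00994347  0.21006549] [ 0.81775425 -0.65915145 -3.41026567] [-0.1033406   0.1754436  -0.07852709] 0.018301323951731747 19.35
(np.int64(178), [65, 63, 61], 'pitch nose-down deg', np.float64(4.55), 8251)
```

>>> drive_tool(plan=[[0.1,[0,0,0],0],[0.1,[0,0,0],0]], grip_force=20)

```text
time: 19.65
ee_pos: [0.4574, -0.0099, 0.21]
tcp_rot: [-180.0, 0.0, -163.9]
wrist_force: [0.9, -0.5, -3.5]
opening: 0.0176
```

Run:
```python
from h import *
o=shot('wrist','w16'); print(o['ee_pos'],o['wrist_force'],o['torque'],o['opening'],o['time'])
print(tail(V('w16'))); shot('scene','s16'); overlay('s16','o16',o['ee_pos'],4.5)
```

```text
[ 0.45743983 -0.0099319   0.21002296] [ 0.86689621 -0.46075422 -3.51839283] [-0.0887982   0.19120245 -0.07320328] 0.01764558000703479 19.65
(np.int64(178), [65, 63, 61], 'pitch nose-down deg', np.float64(4.53), 8247)
lip [0.6158 0.0359 0.1592] rel jar along 0.0032 lat 0.001
```

View pics/o16.png

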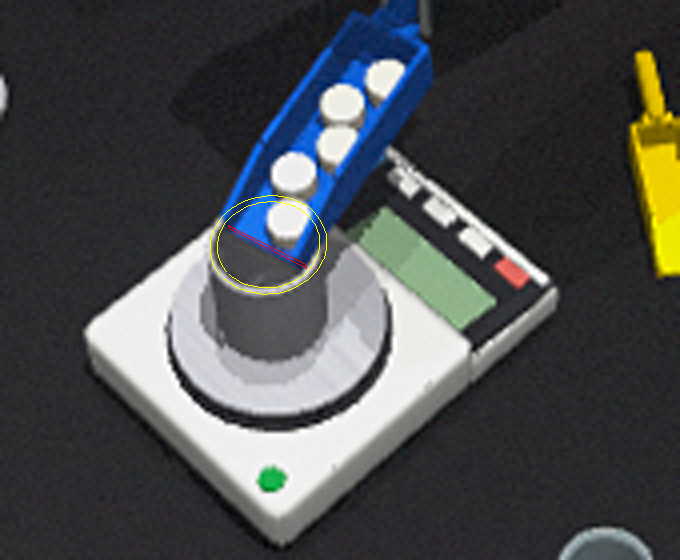

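>>> drive_tool(plan=[[0.1,[0.001,0.0015,0.0025],0],[0.1,[0.0015,0.0005,0.004],0],[0.1,[0.0015,0.0005,0.004],0],[0.1,[0.0008,0.0002,0.002],0],[0.1,[0,0,0],0]], grip_force=20)

```text
time: 20.38
ee_pos: [0.4624, -0.0072, 0.2227]
tcp_rot: [-180.0, 0.0, -163.9]
wrist_force: [0.4, -0.6, -2.8]
opening: 0.0176
```

```bash
cat > m.py <<'E'
import sys
from h import *
n=sys.argv[1]; w=len(sys.argv)>2
o=shot('scene','s'+n); print(o['ee_pos'].round(4),o['wrist_force'].round(2),o['torque'].round(3),round(o['opening'],4),o['time'])
th=0
if w: shot('wrist','w'+n); th=tail(V('w'+n)); print(th); th=th[3]
overlay('s'+n,'o'+n,o['ee_pos'],float(th))
E
python3 m.py 17 w
```

```text
[ 0.4624 -0.0072  0.2227] [ 0.36 -0.61 -2.77] [-0.228  0.072 -0.154] 0.0176 20.375
(np.int64(179), [66, 64, 63], 'pitch nose-down deg', np.float64(8.76), 8193)
lip [0.6169 0.0375 0.1598] rel jar along 0.0048 lat 0.0023
```

View pics/o17.png

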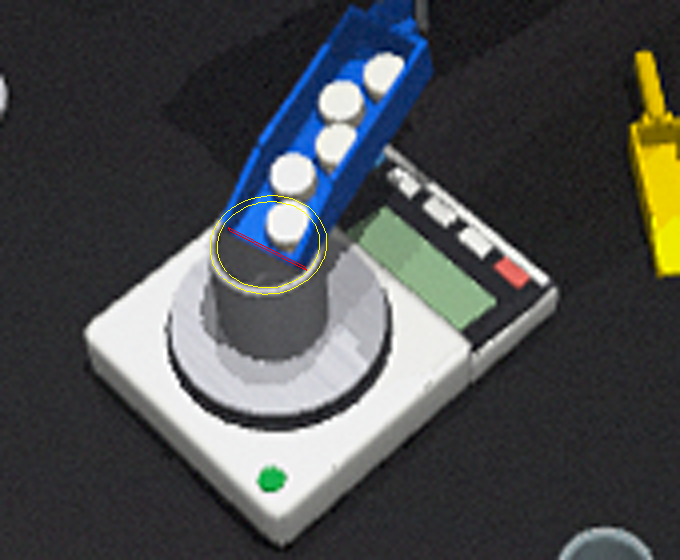

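>>> drive_tool(plan=[[0.1,[0.0012,0.0003,0.003],0],[0.1,[0.0012,0.0003,0.003],0],[0.1,[0.0012,0.0003,0.003],0],[0.1,[0.0012,0.0003,0.003],0],[0.1,[0,0,0],0]])

```text
time: 21.1
ee_pos: [0.4671, -0.006, 0.2347]
tcp_rot: [-180.0, 0.0, -163.9]
wrist_force: [-0.3, -0.0, -3.1]
opening: 0.0176
```

```bash
python3 m.py 18 w
```

```text
[ 0.4671 -0.006   0.2347] [-0.26 -0.04 -3.06] [-0.236  0.111 -0.096] 0.0176 21.1
(np.int64(182), [67, 66, 63], 'pitch nose-down deg', np.float64(12.69), 8078)
lip [0.6174 0.0375 0.1609] rel jar along 0.0052 lat 0.0021
```

View pics/o18.png

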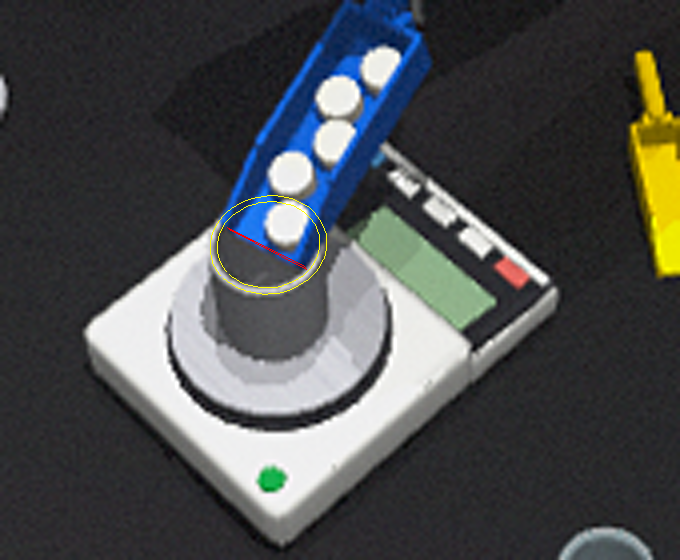

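Run:
```python
from h import *
v=V('s18'); cv2.imwrite('pics/z18.png',cv2.resize(v.im[258:300,245:300,::-1],None,fx=13,fy=13,interpolation=cv2.INTER_CUBIC))
```

```text
(no output)
```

View pics/z18.png

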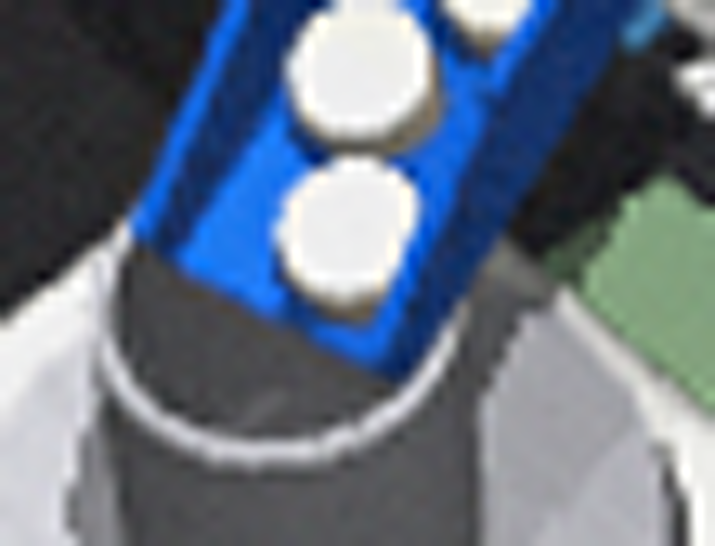

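>>> drive_tool(plan=[[0.1,[0.0012,0.0003,0.0024],0],[0.1,[0.0012,0.0003,0.0024],0],[0.1,[0,0,0],0]])

```text
time: 21.58
ee_pos: [0.4695, -0.0054, 0.2395]
tcp_rot: [-180.0, 0.0, -163.9]
wrist_force: [0.6, 0.3, -4.5]
opening: 0.0179
```

```bash
cat >> m.py <<'E'
a=cv2.imread(f'pics/o{n}.png')[0:300,180:460]; 
import os
p=sys.argv[2] if len(sys.argv)>2 else ''
cv2.imwrite(f'pics/d{n}.png',np.hstack([cv2.imread(f'pics/d{p}.png')[:, -280:],a]) if os.path.exists(f'pics/d{p}.png') else a)
E
python3 m.py 18b w >/dev/null; python3 m.py 19 18b
```

```text
[ 0.4694 -0.0054  0.2393] [-0.01 -0.43 -4.19] [-0.253  0.083 -0.119] 0.0175 21.675
(np.int64(183), [66, 66, 63], 'pitch nose-down deg', np.float64(14.16), 8038)
lip [0.6179 0.0376 0.1616] rel jar along 0.0057 lat 0.002
```

View pics/d19.png

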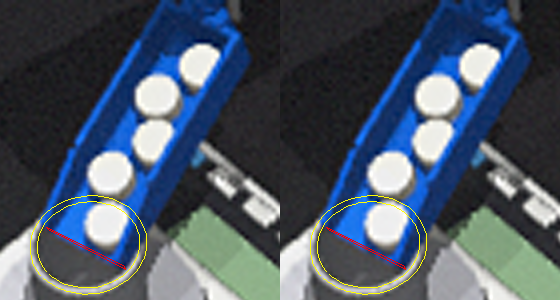

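>>> drive_tool(plan=[[0.1,[0.0012,0.0003,0.0024],0],[0.1,[0,0,0],0]])

```text
time: 22.02
ee_pos: [0.4707, -0.0051, 0.2418]
tcp_rot: [-180.0, 0.0, -163.9]
wrist_force: [-0.4, -1.3, -3.9]
opening: 0.0177
```

```bash
python3 m.py 20 19
```

```text
[ 0.4707 -0.0051  0.2418] [-0.42 -1.33 -3.86] [-0.242  0.134 -0.084] 0.0177 22.025
(np.int64(184), [67, 69, 63], 'pitch nose-down deg', np.float64(14.99), 7980)
lip [0.6181 0.0376 0.1618] rel jar along 0.0059 lat 0.002
```

View pics/d20.png

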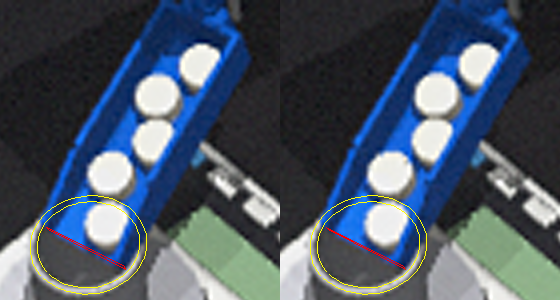

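>>> drive_tool(plan=[[0.1,[0.0012,0.0003,0.0024],0],[0.1,[0,0,0],0]])

```text
time: 22.38
ee_pos: [0.4719, -0.0048, 0.2443]
tcp_rot: [-180.0, 0.0, -163.9]
wrist_force: [0.0, -0.7, -2.9]
opening: 0.0174
```

```bash
python3 m.py 21 20
```

```text
[ 0.4719 -0.0048  0.2443] [ 0.01 -0.65 -2.9 ] [-0.226  0.183 -0.068] 0.0174 22.375
(np.int64(184), [68, 69, 64], 'pitch nose-down deg', np.float64(15.57), 7988)
lip [0.6186 0.0376 0.1627] rel jar along 0.0064 lat 0.002
```

View pics/d21.png

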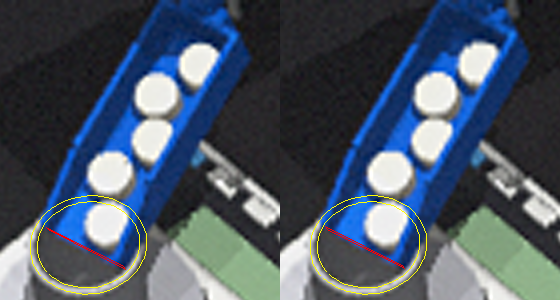

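>>> drive_tool(plan=[[0.1,[0.0012,0.0003,0.0024],0],[0.1,[0,0,0],0]])

```text
time: 22.72
ee_pos: [0.4731, -0.0045, 0.2467]
tcp_rot: [-180.0, 0.0, -163.9]
wrist_force: [0.1, -0.7, -3.2]
opening: 0.0174
```

```bash
python3 m.py 22 21
```

```text
[ 0.4731 -0.0045  0.2467] [ 0.05 -0.67 -3.21] [-0.138  0.131 -0.074] 0.0174 22.725
(np.int64(185), [66, 69, 64], 'pitch nose-down deg', np.float64(16.38), 7939)
lip [0.6187 0.0376 0.163 ] rel jar along 0.0065 lat 0.0019
```

View pics/d22.png

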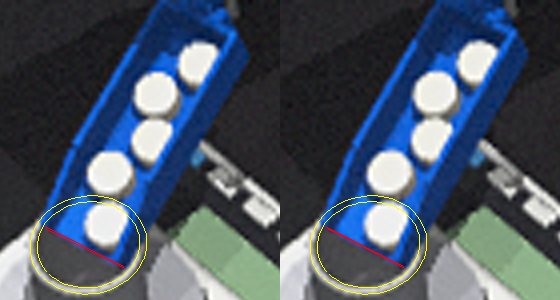

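>>> drive_tool(plan=[[0.1,[0.0012,0.0003,0.0024],0],[0.1,[0,0,0],0]])

```text
time: 23.08
ee_pos: [0.4743, -0.0042, 0.2491]
tcp_rot: [-180.0, 0.0, -163.9]
wrist_force: [0.7, -0.8, -4.7]
opening: 0.0177
```

```bash
cat >> m.py <<'E'
for t in (p,n):
    im=V('s'+t).im; h=cv2.cvtColor(im,cv2.COLOR_RGB2HSV)[220:290,250:310]
    k,l,s,c=cv2.connectedComponentsWithStats(((h[...,1]<45)&(h[...,2]>205)).astype(np.uint8))
    print(t,[ (round(c[i][0]+250,1),round(c[i][1]+220,1),int(s[i,4])) for i in range(1,k) if 15<s[i,4]<200])
E
python3 m.py 23 22
```

```text
[ 0.4743 -0.0042  0.2491] [ 0.67 -0.78 -4.66] [-0.21   0.152 -0.098] 0.0177 23.075
(np.int64(186), [67, 69, 65], 'pitch nose-down deg', np.float64(17.14), 7903)
lip [0.6189 0.0376 0.1634] rel jar along 0.0067 lat 0.0018
22 [(np.float64(293.5), np.float64(234.8), 65), (np.float64(283.4), np.float64(242.6), 80), (np.float64(282.2), np.float64(254.0), 70), (np.float64(271.8), np.float64(262.6), 86), (np.float64(271.1), np.float64(275.3), 83), (np.float64(251.0), np.float64(282.7), 29)]
23 [(np.float64(293.4), np.float64(234.3), 68), (np.float64(283.2), np.float64(242.5), 82), (np.float64(282.2), np.float64(253.7), 72), (np.float64(271.8), np.float64(262.6), 85), (np.float64(271.1), np.float64(275.3), 83), (np.float64(251.1), np.float64(282.6), 30)]
```

View pics/d23.png

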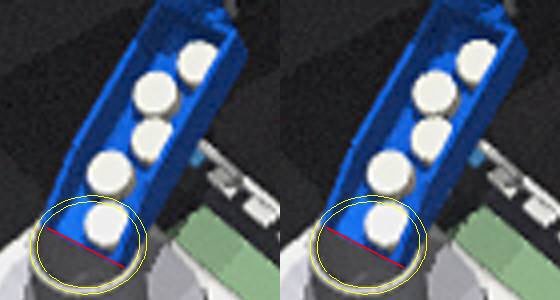

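>>> drive_tool(plan=[[0.1,[0.0012,0.0003,0.0024],0],[0.1,[0,0,0],0]])

```text
time: 23.42
ee_pos: [0.4755, -0.0039, 0.2515]
tcp_rot: [-180.0, 0.0, -163.9]
wrist_force: [0.2, -0.3, -3.3]
opening: 0.0175
```

```bash
python3 m.py 24 23
```

```text
[ 0.4755 -0.0039  0.2515] [ 0.16 -0.31 -3.31] [-0.173  0.173 -0.042] 0.0175 23.425
(np.int64(187), [66, 70, 65], 'pitch nose-down deg', np.float64(17.9), 7854)
lip [0.619  0.0376 0.1638] rel jar along 0.0068 lat 0.0018
23 [(np.float64(293.4), np.float64(234.3), 68), (np.float64(283.2), np.float64(242.5), 82), (np.float64(282.2), np.float64(253.7), 72), (np.float64(271.8), np.float64(262.6), 85), (np.float64(271.1), np.float64(275.3), 83), (np.float64(251.1), np.float64(282.6), 30)]
24 [(np.float64(293.1), np.float64(234.2), 70), (np.float64(283.1), np.float64(242.3), 82), (np.float64(282.1), np.float64(253.6), 74), (np.float64(271.7), np.float64(262.6), 84), (np.float64(271.1), np.float64(275.1), 85), (np.float64(251.1), np.float64(282.6), 30)]
```

>>> drive_tool(plan=[[0.1,[0.0012,0.0003,0.0024],0],[0.1,[0,0,0],0]])

```text
time: 23.78
ee_pos: [0.4767, -0.0036, 0.2539]
tcp_rot: [-180.0, 0.0, -163.9]
wrist_force: [0.3, -0.3, -4.5]
opening: 0.0176
```

```bash
python3 m.py 25 24
```

```text
[ 0.4767 -0.0036  0.2539] [ 0.25 -0.33 -4.46] [-0.117  0.201 -0.058] 0.0176 23.775
(np.int64(187), [66, 71, 66], 'pitch nose-down deg', np.float64(18.47), 7861)
lip [0.6194 0.0377 0.1647] rel jar along 0.0072 lat 0.0018
24 [(np.float64(293.1), np.float64(234.2), 70), (np.float64(283.1), np.float64(242.3), 82), (np.float64(282.1), np.float64(253.6), 74), (np.float64(271.7), np.float64(262.6), 84), (np.float64(271.1), np.float64(275.1), 85), (np.float64(251.1), np.float64(282.6), 30)]
25 [(np.float64(292.9), np.float64(234.0), 67), (np.float64(283.0), np.float64(242.0), 80), (np.float64(282.0), np.float64(253.4), 71), (np.float64(271.6), np.float64(262.5), 81), (np.float64(271.1), np.float64(275.1), 85), (np.float64(250.9), np.float64(283.0), 28)]
```

>>> drive_tool(plan=[[0.1,[0.0011,0.0003,0.0024],0],[0.1,[0,0,0],0]])

```text
time: 24.12
ee_pos: [0.4778, -0.0033, 0.2563]
tcp_rot: [-180.0, 0.0, -163.9]
wrist_force: [1.1, -0.0, -3.5]
opening: 0.0174
```

```bash
python3 m.py 26 25
```

```text
[ 0.4778 -0.0033  0.2563] [ 1.09 -0.03 -3.49] [-0.16   0.203 -0.01 ] 0.0174 24.125
(np.int64(188), [66, 71, 66], 'pitch nose-down deg', np.float64(19.18), 7826)
lip [0.6195 0.0377 0.1652] rel jar along 0.0073 lat 0.0018
25 [(np.float64(292.9), np.float64(234.0), 67), (np.float64(283.0), np.float64(242.0), 80), (np.float64(282.0), np.float64(253.4), 71), (np.float64(271.6), np.float64(262.5), 81), (np.float64(271.1), np.float64(275.1), 85), (np.float64(250.9), np.float64(283.0), 28)]
26 [(np.float64(292.9), np.float64(233.5), 67), (np.float64(282.7), np.float64(241.8), 82), (np.float64(281.9), np.float64(253.2), 71), (np.float64(271.6), np.float64(262.2), 82), (np.float64(271.2), np.float64(275.0), 86), (np.float64(251.0), np.float64(282.7), 29)]
```

View pics/o26.png

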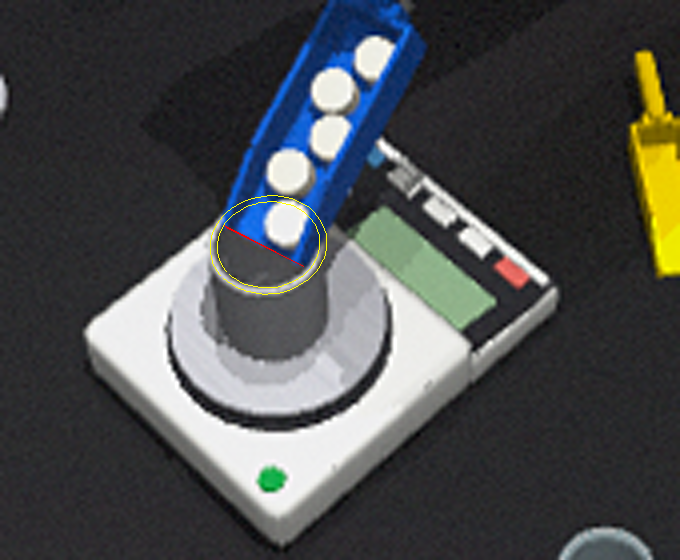

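>>> drive_tool(plan=[[0.1,[0.0011,0.0003,0.0024],0],[0.1,[0,0,0],0]])

```text
time: 24.48
ee_pos: [0.4789, -0.003, 0.2587]
tcp_rot: [-180.0, 0.0, -163.9]
wrist_force: [0.2, -0.7, -3.9]
opening: 0.018
```

```bash
python3 m.py 27 26
```

```text
[ 0.4789 -0.003   0.2587] [ 0.18 -0.65 -3.91] [-0.13   0.225  0.012] 0.018 24.475
(np.int64(190), [66, 71, 66], 'pitch nose-down deg', np.float64(20.03), 7747)
lip [0.6193 0.0377 0.1655] rel jar along 0.0071 lat 0.0018
26 [(np.float64(292.9), np.float64(233.5), 67), (np.float64(282.7), np.float64(241.8), 82), (np.float64(281.9), np.float64(253.2), 71), (np.float64(271.6), np.float64(262.2), 82), (np.float64(271.2), np.float64(275.0), 86), (np.float64(251.0), np.float64(282.7), 29)]
27 [(np.float64(292.5), np.float64(233.5), 69), (np.float64(282.5), np.float64(241.7), 82), (np.float64(281.7), np.float64(253.2), 72), (np.float64(271.5), np.float64(262.3), 83), (np.float64(271.0), np.float64(275.1), 86), (np.float64(251.0), np.float64(282.6), 29)]
```

>>> drive_tool(plan=[[0.1,[0,0,0],0],[0.1,[0,0,0],0]])

```text
time: 24.82
ee_pos: [0.4788, -0.003, 0.2584]
tcp_rot: [180.0, -0.0, -163.9]
wrist_force: [-0.1, -0.4, -3.2]
opening: 0.0179
```

```bash
python3 m.py 28 27
```

```text
[ 0.4788 -0.003   0.2584] [-0.07 -0.37 -3.18] [-0.124  0.176 -0.024] 0.0179 24.825
(np.int64(190), [67, 71, 66], 'pitch nose-down deg', np.float64(20.06), 7734)
lip [0.6192 0.0376 0.1652] rel jar along 0.0069 lat 0.0018
27 [(np.float64(292.5), np.float64(233.5), 69), (np.float64(282.5), np.float64(241.7), 82), (np.float64(281.7), np.float64(253.2), 72), (np.float64(271.5), np.float64(262.3), 83), (np.float64(271.0), np.float64(275.1), 86), (np.float64(251.0), np.float64(282.6), 29)]
28 [(np.float64(292.4), np.float64(233.9), 67), (np.float64(282.5), np.float64(241.7), 82), (np.float64(281.7), np.float64(253.2), 71), (np.float64(271.5), np.float64(262.3), 83), (np.float64(271.0), np.float64(275.2), 85), (np.float64(250.9), np.float64(283.0), 27)]
```

>>> drive_tool(plan=[[0.1,[0.001,0.0003,0.0022],0],[0.1,[0,0,0],0]])

```text
time: 25.18
ee_pos: [0.4799, -0.0027, 0.2609]
tcp_rot: [-180.0, 0.0, -163.9]
wrist_force: [0.3, -1.0, -4.2]
opening: 0.0177
```

```bash
python3 m.py 29 28
```

```text
[ 0.4799 -0.0027  0.2609] [ 0.3  -1.04 -4.23] [-0.166  0.231 -0.004] 0.0177 25.175
(np.int64(191), [66, 71, 68], 'pitch nose-down deg', np.float64(20.72), 7696)
lip [0.6193 0.0376 0.166 ] rel jar along 0.007 lat 0.0017
28 [(np.float64(292.4), np.float64(233.9), 67), (np.float64(282.5), np.float64(241.7), 82), (np.float64(281.7), np.float64(253.2), 71), (np.float64(271.5), np.float64(262.3), 83), (np.float64(271.0), np.float64(275.2), 85), (np.float64(250.9), np.float64(283.0), 27)]
29 [(np.float64(291.8), np.float64(234.4), 68), (np.float64(281.8), np.float64(242.6), 84), (np.float64(281.0), np.float64(254.2), 70), (np.float64(271.0), np.float64(263.1), 87), (np.float64(270.5), np.float64(276.1), 87), (np.float64(251.1), np.float64(282.6), 30)]
```

>>> drive_tool(plan=[[0.1,[0,0,0],0]])

```text
time: 25.4
ee_pos: [0.4798, -0.0027, 0.2607]
tcp_rot: [180.0, 0.0, -163.9]
wrist_force: [0.1, -0.4, -3.8]
opening: 0.0175
```

```bash
python3 m.py 30 29
```

```text
[ 0.4798 -0.0027  0.2607] [ 0.1  -0.35 -3.77] [-0.159  0.198 -0.059] 0.0175 25.4
(np.int64(191), [66, 72, 68], 'pitch nose-down deg', np.float64(20.72), 7702)
lip [0.6192 0.0376 0.1657] rel jar along 0.0069 lat 0.0018
29 [(np.float64(291.8), np.float64(234.4), 68), (np.float64(281.8), np.float64(242.6), 84), (np.float64(281.0), np.float64(254.2), 70), (np.float64(271.0), np.float64(263.1), 87), (np.float64(270.5), np.float64(276.1), 87), (np.float64(251.1), np.float64(282.6), 30)]
30 [(np.float64(289.8), np.float64(238.3), 69), (np.float64(280.1), np.float64(246.3), 83), (np.float64(279.2), np.float64(257.6), 75), (np.float64(269.0), np.float64(266.5), 86), (np.float64(268.7), np.float64(279.7), 87), (np.float64(251.0), np.float64(282.6), 29)]
```

>>> drive_tool(plan=[[0.1,[-0.0025,-0.0007,-0.006],0]])

```text
time: 25.62
ee_pos: [0.4777, -0.0034, 0.2552]
tcp_rot: [-180.0, 0.1, -163.9]
wrist_force: [0.6, -1.1, -0.4]
opening: 0.018
```

```bash
python3 m.py 31 30
```

```text
[ 0.4777 -0.0034  0.2552] [ 0.65 -1.14 -0.39] [-0.084 -0.325 -0.211] 0.018 25.625
(np.int64(188), [66, 71, 66], 'pitch nose-down deg', np.float64(19.1), 7821)
lip [0.6195 0.0376 0.1644] rel jar along 0.0073 lat 0.0016
30 [(np.float64(289.8), np.float64(238.3), 69), (np.float64(280.1), np.float64(246.3), 83), (np.float64(279.2), np.float64(257.6), 75), (np.float64(269.0), np.float64(266.5), 86), (np.float64(268.7), np.float64(279.7), 87), (np.float64(251.0), np.float64(282.6), 29)]
31 [(np.float64(286.6), np.float64(245.2), 69), (np.float64(276.8), np.float64(252.7), 82), (np.float64(276.2), np.float64(264.0), 73), (np.float64(266.0), np.float64(272.7), 87), (np.float64(251.1), np.float64(282.6), 31)]
```

>>> drive_tool(plan=[[0.1,[0,0,0],0]])

```text
time: 25.85
ee_pos: [0.4774, -0.0035, 0.2548]
tcp_rot: [-180.0, 0.0, -163.9]
wrist_force: [1.6, -1.0, -1.5]
opening: 0.0181
```

```bash
python3 m.py 32 31
```

```text
[ 0.4774 -0.0035  0.2548] [ 1.57 -0.97 -1.53] [-0.18  -0.393 -0.181] 0.0181 25.85
(np.int64(188), [67, 71, 66], 'pitch nose-down deg', np.float64(19.23), 7829)
lip [0.619  0.0375 0.1637] rel jar along 0.0068 lat 0.0017
31 [(np.float64(286.6), np.float64(245.2), 69), (np.float64(276.8), np.float64(252.7), 82), (np.float64(276.2), np.float64(264.0), 73), (np.float64(266.0), np.float64(272.7), 87), (np.float64(251.1), np.float64(282.6), 31)]
32 [(np.float64(284.3), np.float64(249.2), 71), (np.float64(274.6), np.float64(256.7), 84), (np.float64(274.1), np.float64(268.2), 79), (np.float64(263.7), np.float64(276.7), 87), (np.float64(251.1), np.float64(283.3), 34)]
```

View pics/o32.png

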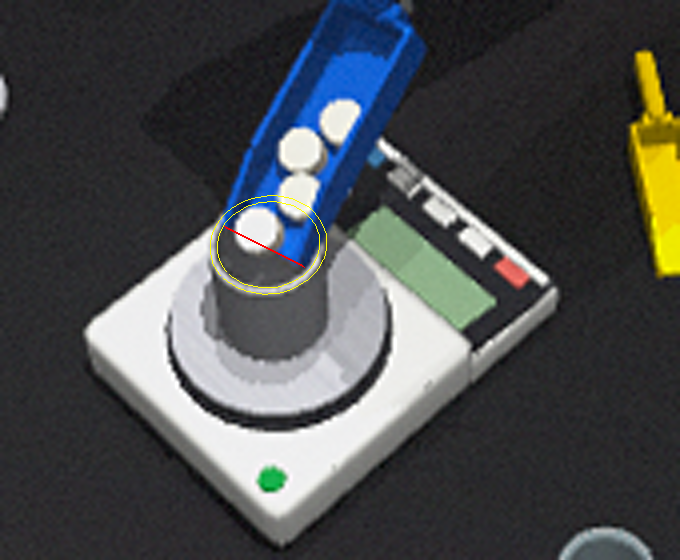

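>>> drive_tool(plan=[[0.1,[0,0,0],0]])

```text
time: 26.08
ee_pos: [0.4774, -0.0034, 0.2548]
tcp_rot: [-180.0, 0.0, -163.9]
wrist_force: [1.2, -0.7, -0.7]
opening: 0.0178
```

```bash
python3 m.py 33 32
```

```text
[ 0.4774 -0.0034  0.2548] [ 1.18 -0.71 -0.65] [-0.226 -0.382 -0.151] 0.0178 26.075
(np.int64(188), [67, 71, 66], 'pitch nose-down deg', np.float64(19.22), 7822)
lip [0.619  0.0375 0.1637] rel jar along 0.0068 lat 0.0017
32 [(np.float64(284.3), np.float64(249.2), 71), (np.float64(274.6), np.float64(256.7), 84), (np.float64(274.1), np.float64(268.2), 79), (np.float64(263.7), np.float64(276.7), 87), (np.float64(251.1), np.float64(283.3), 34)]
33 [(np.float64(284.0), np.float64(250.0), 66), (np.float64(274.4), np.float64(257.4), 84), (np.float64(273.9), np.float64(268.7), 79), (np.float64(262.3), np.float64(279.1), 88), (np.float64(251.1), np.float64(283.3), 34)]
```

>>> drive_tool(plan=[[0.1,[0,0,0],0]])

```text
time: 26.3
ee_pos: [0.4774, -0.0034, 0.2548]
tcp_rot: [180.0, 0.0, -163.9]
wrist_force: [1.4, -1.1, -0.8]
opening: 0.0179
```

```bash
python3 m.py 34 33
```

```text
[ 0.4774 -0.0034  0.2548] [ 1.37 -1.06 -0.76] [-0.088 -0.406 -0.13 ] 0.0179 26.3
(np.int64(188), [66, 71, 66], 'pitch nose-down deg', np.float64(19.2), 7822)
lip [0.619  0.0376 0.1638] rel jar along 0.0068 lat 0.0018
33 [(np.float64(284.0), np.float64(250.0), 66), (np.float64(274.4), np.float64(257.4), 84), (np.float64(273.9), np.float64(268.7), 79), (np.float64(262.3), np.float64(279.1), 88), (np.float64(251.1), np.float64(283.3), 34)]
34 [(np.float64(283.5), np.float64(250.7), 70), (np.float64(273.6), np.float64(258.3), 80), (np.float64(273.1), np.float64(269.8), 84), (np.float64(251.1), np.float64(282.7), 31)]
```

View pics/o34.png

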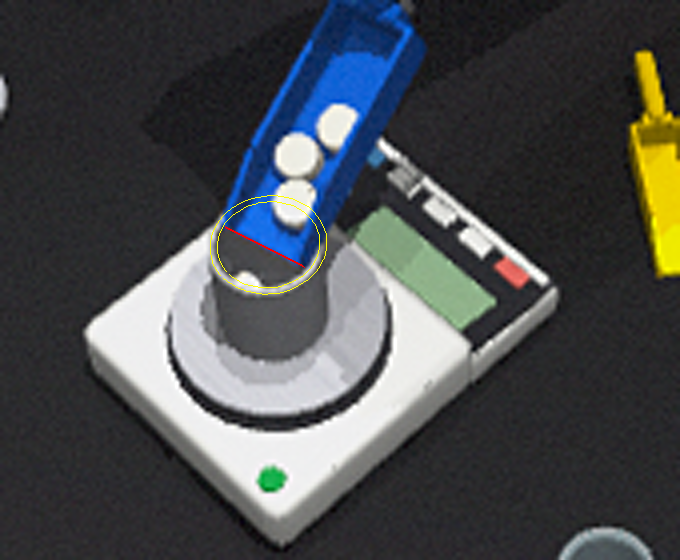

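>>> drive_tool(plan=[[0.1,[0,0,0],0]])

```text
time: 26.52
ee_pos: [0.4773, -0.0034, 0.2548]
tcp_rot: [180.0, 0.0, -163.9]
wrist_force: [1.0, -0.5, -0.2]
opening: 0.018
```

```bash
python3 m.py 35 34
```

```text
[ 0.4773 -0.0034  0.2548] [ 1.02 -0.51 -0.2 ] [-0.033 -0.516 -0.19 ] 0.018 26.525
(np.int64(188), [66, 71, 66], 'pitch nose-down deg', np.float64(19.13), 7836)
lip [0.6191 0.0376 0.1639] rel jar along 0.0069 lat 0.0018
34 [(np.float64(283.5), np.float64(250.7), 70), (np.float64(273.6), np.float64(258.3), 80), (np.float64(273.1), np.float64(269.8), 84), (np.float64(251.1), np.float64(282.7), 31)]
35 [(np.float64(283.5), np.float64(250.8), 69), (np.float64(273.6), np.float64(258.5), 81), (np.float64(273.0), np.float64(270.0), 86), (np.float64(251.1), np.float64(282.6), 31)]
```

View pics/o35.png

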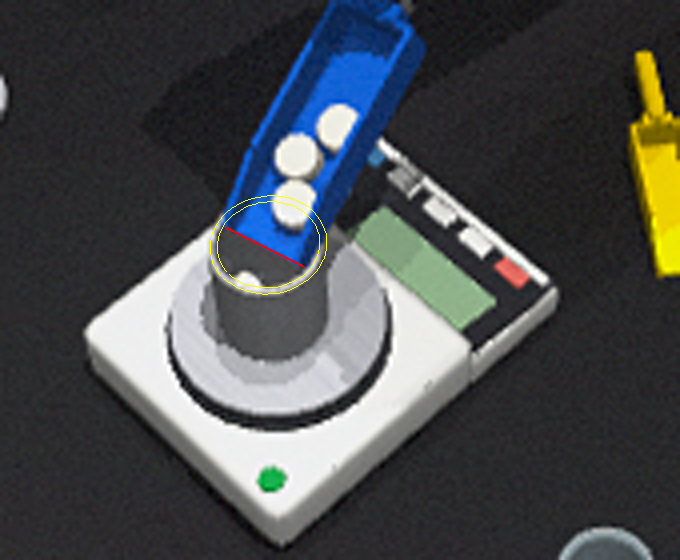

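>>> drive_tool(plan=[[0.1,[0.0016,0.0005,0.004],0],[0.1,[0,0,0],0]])

```text
time: 26.88
ee_pos: [0.4787, -0.0029, 0.2586]
tcp_rot: [180.0, -0.0, -163.9]
wrist_force: [-0.9, 0.1, -3.2]
opening: 0.0175
```

```bash
python3 m.py 36 35
```

```text
[ 0.4787 -0.0029  0.2586] [-0.91  0.14 -3.18] [-0.128  0.168 -0.039] 0.0175 26.875
(np.int64(190), [66, 70, 66], 'pitch nose-down deg', np.float64(19.92), 7733)
lip [0.6193 0.0378 0.1657] rel jar along 0.0071 lat 0.0019
35 [(np.float64(283.5), np.float64(250.8), 69), (np.float64(273.6), np.float64(258.5), 81), (np.float64(273.0), np.float64(270.0), 86), (np.float64(251.1), np.float64(282.6), 31)]
36 [(np.float64(282.9), np.float64(251.2), 69), (np.float64(273.0), np.float64(258.9), 83), (np.float64(272.4), np.float64(270.8), 87), (np.float64(251.0), np.float64(282.5), 30)]
```

>>> drive_tool(plan=[[0.1,[0,0,0],0]])

```text
time: 27.1
ee_pos: [0.4788, -0.0029, 0.2584]
tcp_rot: [180.0, -0.0, -163.9]
wrist_force: [-0.1, 0.5, -2.8]
opening: 0.0177
```

```bash
python3 m.py 37 36
```

```text
[ 0.4788 -0.0029  0.2584] [-0.1   0.5  -2.83] [-0.115  0.212 -0.04 ] 0.0177 27.1
(np.int64(190), [66, 70, 66], 'pitch nose-down deg', np.float64(19.89), 7741)
lip [0.6194 0.0378 0.1656] rel jar along 0.0072 lat 0.0019
36 [(np.float64(282.9), np.float64(251.2), 69), (np.float64(273.0), np.float64(258.9), 83), (np.float64(272.4), np.float64(270.8), 87), (np.float64(251.0), np.float64(282.5), 30)]
37 [(np.float64(282.6), np.float64(251.5), 70), (np.float64(272.7), np.float64(259.5), 83), (np.float64(272.1), np.float64(271.4), 86), (np.float64(251.1), np.float64(282.5), 31)]
```

>>> drive_tool(plan=[[0.1,[0.0005,0.0001,0.001],0],[0.1,[0,0,0],0]])

```text
time: 27.45
ee_pos: [0.4794, -0.0028, 0.2598]
tcp_rot: [180.0, 0.0, -163.9]
wrist_force: [0.6, 0.1, -3.5]
opening: 0.0176
```

```bash
python3 m.py 38 37
```

```text
[ 0.4794 -0.0028  0.2598] [ 0.6   0.12 -3.55] [-0.092  0.223 -0.016] 0.0176 27.45
(np.int64(190), [66, 70, 67], 'pitch nose-down deg', np.float64(19.85), 7725)
lip [0.6201 0.0379 0.167 ] rel jar along 0.0079 lat 0.0018
37 [(np.float64(282.6), np.float64(251.5), 70), (np.float64(272.7), np.float64(259.5), 83), (np.float64(272.1), np.float64(271.4), 86), (np.float64(251.1), np.float64(282.5), 31)]
38 [(np.float64(282.3), np.float64(251.5), 74), (np.float64(272.4), np.float64(259.4), 84), (np.float64(271.8), np.float64(271.4), 85), (np.float64(251.1), np.float64(282.5), 32)]
```

>>> drive_tool(plan=[[0.1,[0,0,0],0],[0.1,[0,0,0.001],0],[0.1,[0,0,0.002],0],[0.1,[0,0,0.001],0],[0.1,[0,0,0],0]], grip_force=50)

```text
time: 28.18
ee_pos: [0.4794, -0.0028, 0.2638]
tcp_rot: [-180.0, 0.0, -163.9]
wrist_force: [-1.4, 0.1, -3.3]
opening: 0.0172
```

```bash
python3 m.py 39 38
```

```text
[ 0.4794 -0.0028  0.2638] [-1.43  0.14 -3.31] [-0.05   0.235 -0.041] 0.0172 28.175
(np.int64(190), [66, 70, 67], 'pitch nose-down deg', np.float64(19.88), 7741)
lip [0.6201 0.0379 0.171 ] rel jar along 0.0079 lat 0.0018
38 [(np.float64(282.3), np.float64(251.5), 74), (np.float64(272.4), np.float64(259.4), 84), (np.float64(271.8), np.float64(271.4), 85), (np.float64(251.1), np.float64(282.5), 32)]
39 [(np.float64(282.2), np.float64(250.6), 74), (np.float64(272.2), np.float64(258.6), 82), (np.float64(271.6), np.float64(270.6), 84), (np.float64(251.0), np.float64(282.6), 30)]
```

View pics/o39.png

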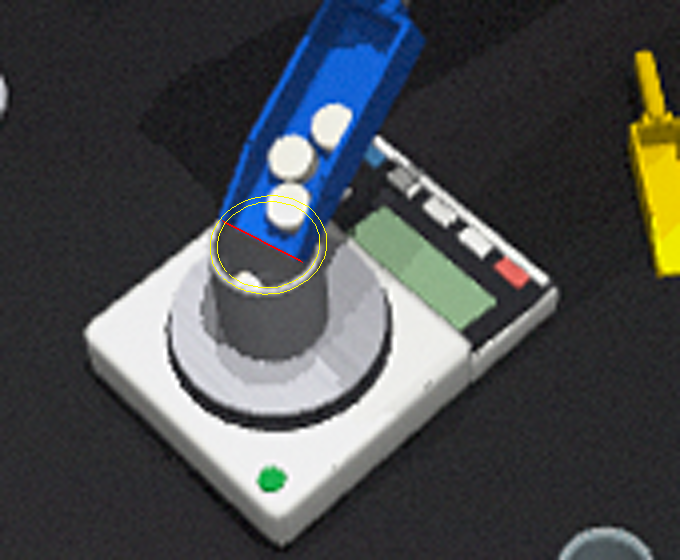

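>>> drive_tool(plan=[[0.1,[-0.0058,-0.0017,0],0],[0.1,[0.0058,0.0017,0],0],[0.1,[0,0,0],0]])

```text
time: 28.65
ee_pos: [0.4797, -0.0027, 0.2636]
tcp_rot: [180.0, 0.0, -163.9]
wrist_force: [0.3, 0.2, -3.0]
opening: 0.0173
```

```bash
python3 m.py 40 39
```

```text
[ 0.4797 -0.0027  0.2636] [ 0.27  0.24 -2.96] [-0.095  0.22   0.017] 0.0173 28.65
(np.int64(189), [66, 70, 67], 'pitch nose-down deg', np.float64(19.67), 7774)
lip [0.6207 0.0381 0.1713] rel jar along 0.0085 lat 0.0018
39 [(np.float64(282.2), np.float64(250.6), 74), (np.float64(272.2), np.float64(258.6), 82), (np.float64(271.6), np.float64(270.6), 84), (np.float64(251.0), np.float64(282.6), 30)]
40 [(np.float64(279.2), np.float64(256.1), 72), (np.float64(269.0), np.float64(264.4), 87), (np.float64(268.4), np.float64(276.5), 87), (np.float64(251.0), np.float64(282.6), 29)]
```

>>> drive_tool(plan=[[0.1,[0,0,0],0]])

```text
time: 28.88
ee_pos: [0.4794, -0.0028, 0.2637]
tcp_rot: [-180.0, -0.0, -163.9]
wrist_force: [0.7, -0.3, -2.4]
opening: 0.0176
```

```bash
python3 m.py 41 40
```

```text
[ 0.4794 -0.0028  0.2637] [ 0.67 -0.33 -2.44] [-0.056  0.199  0.01 ] 0.0176 28.875
(np.int64(190), [66, 70, 67], 'pitch nose-down deg', np.float64(19.87), 7748)
lip [0.6201 0.0379 0.1709] rel jar along 0.0079 lat 0.0018
40 [(np.float64(279.2), np.float64(256.1), 72), (np.float64(269.0), np.float64(264.4), 87), (np.float64(268.4), np.float64(276.5), 87), (np.float64(251.0), np.float64(282.6), 29)]
41 [(np.float64(277.2), np.float64(260.0), 73), (np.float64(267.0), np.float64(268.4), 88), (np.float64(251.0), np.float64(282.6), 30), (np.float64(266.4), np.float64(284.5), 53)]
```

View pics/d41.png

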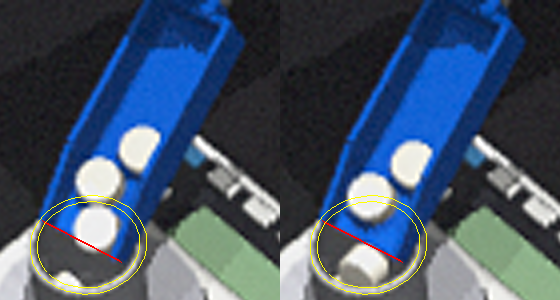

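>>> drive_tool(plan=[[0.1,[0.0038,0.0011,-0.016],0],[0.1,[0.001,0.0003,-0.006],0]], grip_force=20)

```text
time: 29.22
ee_pos: [0.4837, -0.0018, 0.2415]
tcp_rot: [-180.0, -0.0, -163.9]
wrist_force: [-9.3, -2.8, 12.6]
opening: 0.0174
```

```bash
python3 m.py 42 41
```

```text
[ 0.4837 -0.0018  0.2415] [-9.33 -2.82 12.56] [-0.627  1.15  -0.072] 0.0174 29.225
(np.int64(182), [66, 67, 64], 'pitch nose-down deg', np.float64(15.31), 8071)
lip [0.6307 0.0408 0.1606] rel jar along 0.0189 lat 0.0016
41 [(np.float64(277.2), np.float64(260.0), 73), (np.float64(267.0), np.float64(268.4), 88), (np.float64(251.0), np.float64(282.6), 30), (np.float64(266.4), np.float64(284.5), 53)]
42 [(np.float64(301.6), np.float64(261.1), 28), (np.float64(273.5), np.float64(268.5), 75), (np.float64(262.7), np.float64(276.7), 86), (np.float64(250.3), np.float64(283.2), 16), (np.float64(263.0), np.float64(288.1), 23)]
```

View pics/o42.png

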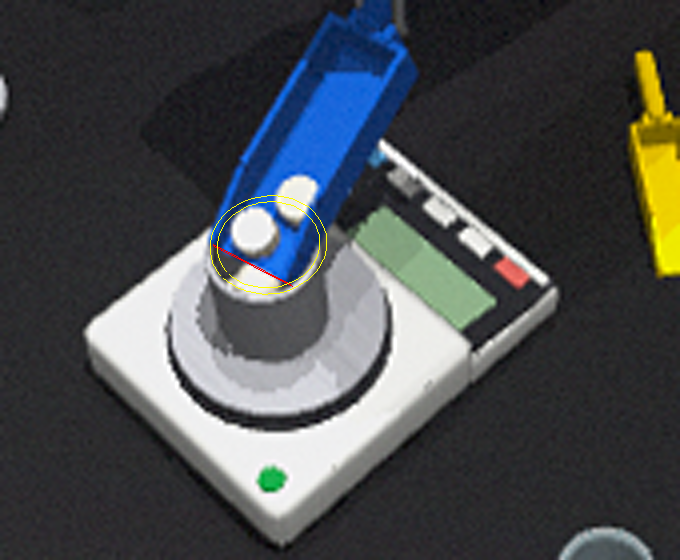

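>>> drive_tool(plan=[[0.1,[-0.001,-0.0003,0.0005],0],[0.1,[-0.0015,-0.0005,0.0005],0]])

```text
time: 29.58
ee_pos: [0.4813, -0.0023, 0.2419]
tcp_rot: [180.0, -0.1, -163.9]
wrist_force: [-2.0, -0.5, -1.5]
opening: 0.0172
```

```bash
python3 m.py 43 42
python3 - <<'E'
from h import *
v=V('s43'); cv2.imwrite('pics/z43.png',cv2.resize(v.im[250:310,240:300,::-1],None,fx=10,fy=10,interpolation=cv2.INTER_CUBIC))
E
```

```text
[ 0.4813 -0.0023  0.2419] [-2.04 -0.53 -1.49] [-0.377  0.67  -0.061] 0.0172 29.575
(np.int64(183), [66, 69, 64], 'pitch nose-down deg', np.float64(15.86), 8020)
lip [0.6277 0.04   0.1596] rel jar along 0.0158 lat 0.0017
42 [(np.float64(301.6), np.float64(261.1), 28), (np.float64(273.5), np.float64(268.5), 75), (np.float64(262.7), np.float64(276.7), 86), (np.float64(250.3), np.float64(283.2), 16), (np.float64(263.0), np.float64(288.1), 23)]
43 [(np.float64(298.4), np.float64(258.5), 17), (np.float64(274.2), np.float64(268.0), 75), (np.float64(263.5), np.float64(276.2), 86), (np.float64(250.9), np.float64(282.9), 30), (np.float64(263.7), np.float64(287.8), 32)]
```

View pics/z43.png

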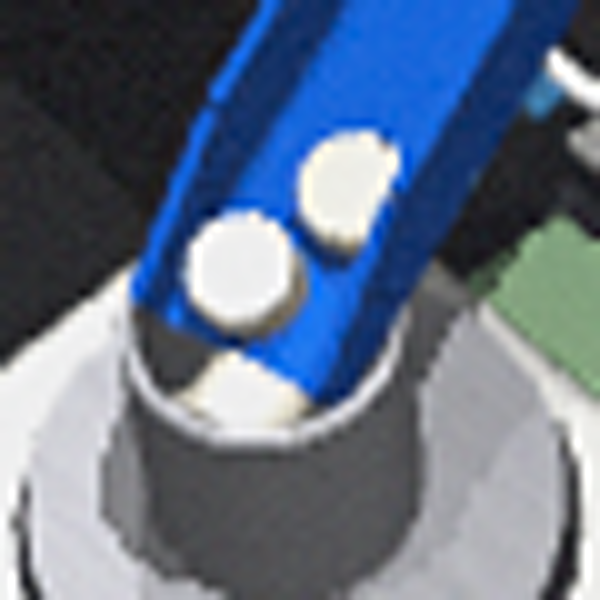

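>>> drive_tool(plan=[[0.1,[-0.0015,-0.0005,0.001],0],[0.1,[-0.0015,-0.0005,0.002],0],[0.1,[-0.0008,-0.0002,0.003],0],[0.1,[0,0,0.003],0],[0.1,[0,0,0.001],0]], grip_force=70)

```text
time: 30.3
ee_pos: [0.4781, -0.0034, 0.253]
tcp_rot: [-180.0, 0.0, -163.9]
wrist_force: [-0.8, 1.0, -3.3]
opening: 0.0168
```

```bash
python3 m.py 44 43
python3 - <<'E'
from h import *
v=V('s44'); cv2.imwrite('pics/z44.png',cv2.resize(v.im[250:310,240:300,::-1],None,fx=10,fy=10,interpolation=cv2.INTER_CUBIC))
E
```

```text
[ 0.4781 -0.0034  0.253 ] [-0.82  1.02 -3.26] [-0.081  0.234 -0.036] 0.0168 30.3
(np.int64(183), [67, 68, 64], 'pitch nose-down deg', np.float64(15.74), 8025)
lip [0.6245 0.039  0.171 ] rel jar along 0.0125 lat 0.0016
43 [(np.float64(298.4), np.float64(258.5), 17), (np.float64(274.2), np.float64(268.0), 75), (np.float64(263.5), np.float64(276.2), 86), (np.float64(250.9), np.float64(282.9), 30), (np.float64(263.7), np.float64(287.8), 32)]
44 [(np.float64(274.6), np.float64(264.1), 73), (np.float64(263.9), np.float64(272.5), 89), (np.float64(251.0), np.float64(283.2), 32)]
```

View pics/z44.png

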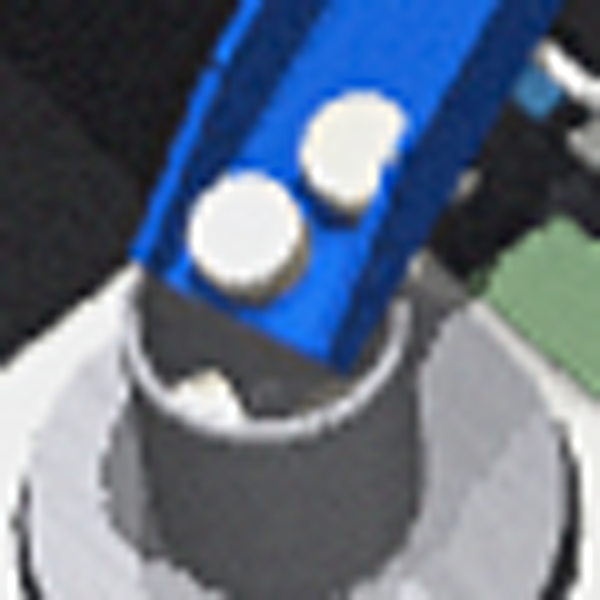

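>>> drive_tool(plan=[[0.1,[0,0,0.003],0],[0.1,[0,0,0.006],0],[0.1,[0,0,0.008],0],[0.1,[0,0,0.006],0],[0.1,[0,0.002,0.003],0],[0.1,[0,0.006,0.001],0],[0.1,[0,0.011,0],0],[0.1,[0,0.017,0],0],[0.1,[0,0.023,0],0],[0.1,[0,0.028,0],0]])

```text
time: 31.65
ee_pos: [0.4777, 0.0851, 0.2795]
tcp_rot: [180.0, -0.0, -163.9]
wrist_force: [0.7, 0.8, -3.2]
opening: 0.017
```

>>> drive_tool(plan=[[0.1,[0,0.032,0],0],[0.1,[0.001,0.034,0],0],[0.1,[0.001,0.034,0],0],[0.1,[0.001,0.034,0],0],[0.1,[0.001,0.032,0],0],[0.1,[0.001,0.028,0],0],[0.1,[0.001,0.023,0],0],[0.1,[0.001,0.018,0],0],[0.1,[0.001,0.013,0],0],[0.1,[0,0.009,0],0]])

```text
time: 32.9
ee_pos: [0.486, 0.3411, 0.2796]
tcp_rot: [-180.0, -0.0, -163.9]
wrist_force: [-0.3, -0.5, -2.1]
opening: 0.017
```

Run:
```python
from h import *
o=shot('scene','s45'); print(o['ee_pos'].round(4),o['wrist_force'].round(2),o['torque'].round(3),o['opening'],o['time'])
v=V('s45'); a=cv2.resize(v.im[220:360,200:350,::-1],None,fx=2.6,fy=2.6,interpolation=cv2.INTER_CUBIC); b=cv2.resize(v.im[300:440,320:470,::-1],None,fx=2.6,fy=2.6,interpolation=cv2.INTER_CUBIC)
cv2.imwrite('pics/c45.png',np.hstack([a,b]))
```

```text
[0.486  0.3411 0.2796] [-0.32 -0.49 -2.14] [-0.023  0.21   0.038] 0.016978436808419522 32.9
```

View pics/c45.png

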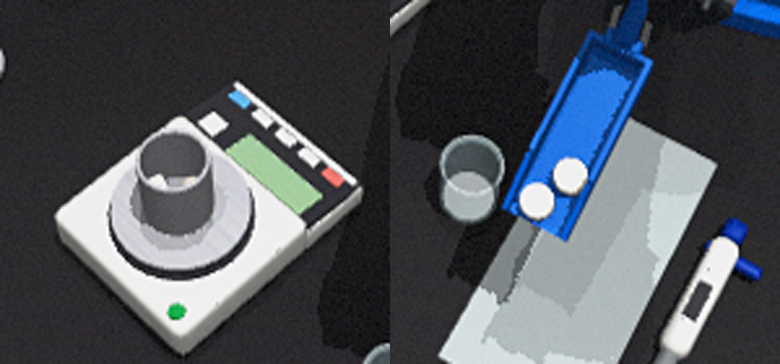

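>>> drive_tool(plan=[[0.1,[0.001,0.006,-0.005],0],[0.1,[0.0015,0.006,-0.015],0],[0.1,[0.002,0.005,-0.025],0],[0.1,[0.002,0.005,-0.03],0],[0.1,[0.0015,0.004,-0.03],0],[0.1,[0.001,0.002,-0.025],0],[0.1,[0.0005,0.001,-0.018],0],[0.1,[0,0,-0.012],0],[0.1,[0,0,-0.006],0],[0.1,[0,0,0],0]])

```text
time: 34.2
ee_pos: [0.4955, 0.3696, 0.1138]
tcp_rot: [180.0, 0.0, -163.9]
wrist_force: [0.3, 0.4, -2.6]
opening: 0.0168
```

```bash
cat > k.py <<'E'
import sys
from h import *
n=sys.argv[1]
o=shot('scene','s'+n); print(o['ee_pos'].round(4),o['wrist_force'].round(2),o['torque'].round(3),round(o['opening'],4),o['time'])
shot('wrist','w'+n); t=tail(V('w'+n)); print(t)
overlay('s'+n,'k'+n,o['ee_pos'],float(t[3]),box=(310,450,330,480))
E
python3 k.py 46
```

```text
[0.4955 0.3696 0.1138] [ 0.33  0.43 -2.62] [-0.017  0.236 -0.011] 0.0168 34.2
(np.int64(183), [66, 67, 64], 'pitch nose-down deg', np.float64(15.76), 8034)
lip [0.6419 0.4119 0.0318] rel jar along 0.1328 lat 0.355
```

View pics/k46.png

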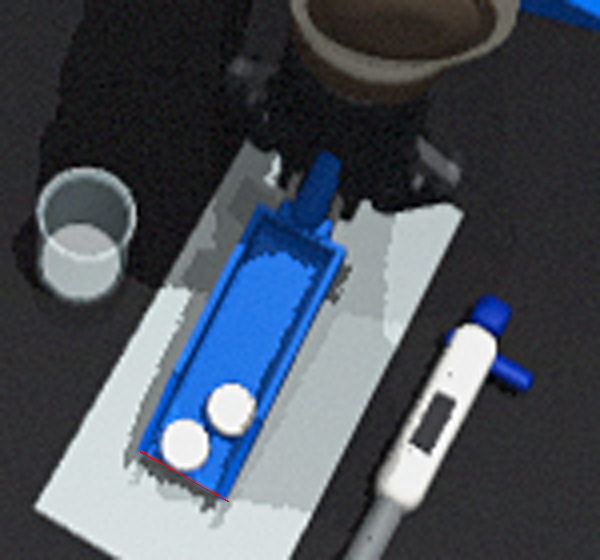

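>>> drive_tool(plan=[[0.1,[0,0.001,-0.006],0],[0.1,[0,0.001,-0.007],0],[0.1,[0,0.001,-0.004],0],[0.1,[0,0,-0.002],0],[0.1,[0,0,0],0]])

```text
time: 34.92
ee_pos: [0.4954, 0.3727, 0.0952]
tcp_rot: [180.0, 0.0, -163.9]
wrist_force: [-3.1, -0.8, 1.7]
opening: 0.0168
```

>>> drive_tool(plan=[[0.1,[0,0,-0.002],0],[0.1,[0,0,-0.002],0],[0.1,[0,0,0],0]])

```text
time: 35.3
ee_pos: [0.4954, 0.3728, 0.0915]
tcp_rot: [180.0, 0.0, -163.9]
wrist_force: [-5.3, -1.9, 4.9]
opening: 0.0167
```

>>> drive_tool(plan=[[0.2,[-0.002,-0.0006,0],0],[0.2,[-0.0015,-0.0004,-0.003],0],[0.2,[-0.0017,-0.0005,-0.004],0],[0.2,[-0.0017,-0.0005,-0.004],0],[0.2,[-0.0017,-0.0005,-0.004],0],[0.2,[0,0,0],0]], grip_force=20)

```text
time: 36.05
ee_pos: [0.4863, 0.3699, 0.0751]
tcp_rot: [-180.0, -0.1, -163.9]
wrist_force: [-1.1, -1.1, 2.7]
opening: 0.0169
```

```bash
python3 k.py 47
```

```text
[0.4863 0.3699 0.0751] [-1.06 -1.08  2.69] [ 0.014  0.018 -0.012] 0.0169 36.05
(np.int64(179), [66, 64, 62], 'pitch nose-down deg', np.float64(9.49), 8194)
lip [0.6401 0.4144 0.0102] rel jar along 0.1318 lat 0.3579
```

View pics/k47.png

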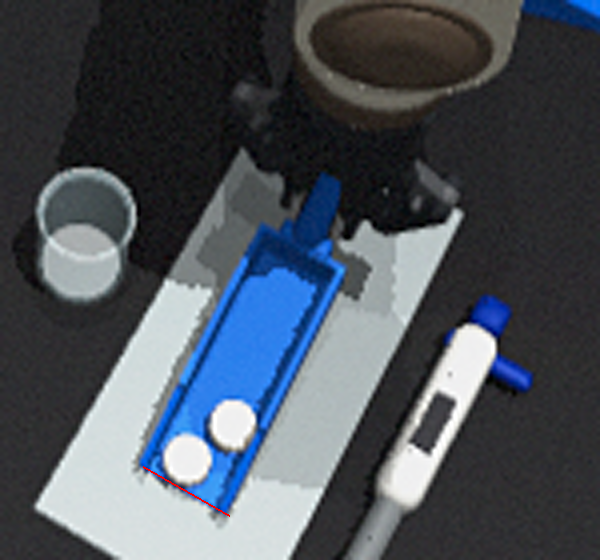

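>>> drive_tool(plan=[[0.2,[-0.0013,-0.0004,-0.003],0],[0.2,[-0.0013,-0.0004,-0.004],0],[0.2,[-0.0013,-0.0004,-0.004],0],[0.2,[-0.0011,-0.0003,-0.004],0],[0.2,[-0.001,-0.0003,-0.004],0],[0.2,[0,0,0],0]])

```text
time: 36.9
ee_pos: [0.4806, 0.3682, 0.0562]
tcp_rot: [-180.0, -0.0, -163.9]
wrist_force: [-3.1, -0.7, 2.1]
opening: 0.0175
```

```bash
python3 k.py 48
```

```text
[0.4806 0.3682 0.0562] [-3.13 -0.69  2.06] [0.001 0.224 0.04 ] 0.0175 36.9
(np.int64(177), [62, 61, 60], 'pitch nose-down deg', np.float64(3.55), 8280)
lip [0.6396 0.4142 0.0081] rel jar along 0.1313 lat 0.3578
```

>>> drive_tool(plan=[[0.2,[-0.0008,-0.0002,-0.003],0],[0.2,[-0.0006,-0.0002,-0.003],0],[0.2,[-0.0004,-0.0001,-0.002],0],[0.2,[0,0,0],0]])

```text
time: 37.5
ee_pos: [0.4789, 0.3677, 0.0485]
tcp_rot: [-180.0, -0.0, -163.9]
wrist_force: [-3.2, -1.7, 2.3]
opening: 0.0173
```

```bash
python3 k.py 49
```

```text
[0.4789 0.3677 0.0485] [-3.17 -1.68  2.33] [-0.097  0.274  0.007] 0.0173 37.5
(np.int64(176), [62, 60, 60], 'pitch nose-down deg', np.float64(0.96), 8325)
lip [0.6397 0.4143 0.008 ] rel jar along 0.1313 lat 0.3579
```

View pics/k49.png

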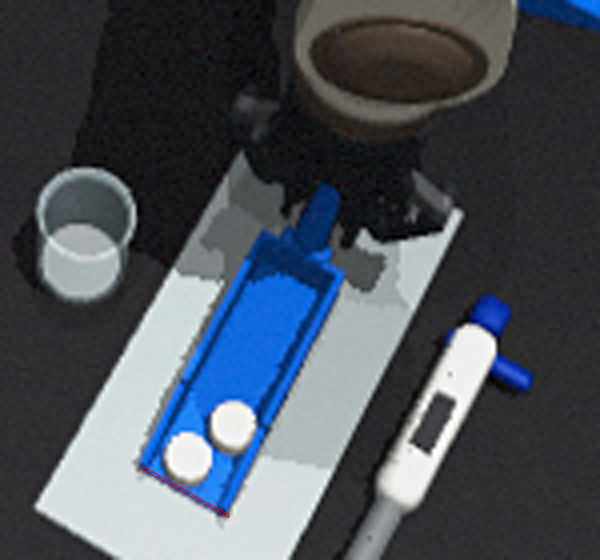

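>>> drive_tool(plan=[[0.2,[-0.0002,0,-0.0015],0],[0.2,[-0.0002,0,-0.001],0],[0.2,[0,0,0],0]])

```text
time: 37.98
ee_pos: [0.4786, 0.3677, 0.0462]
tcp_rot: [-180.0, -0.0, -163.9]
wrist_force: [-4.1, -0.9, 3.1]
opening: 0.0174
```

```bash
python3 k.py 50
```

```text
[0.4786 0.3677 0.0462] [-4.08 -0.91  3.07] [-0.118  0.129 -0.021] 0.0174 37.975
(np.int64(176), [62, 60, 59], 'pitch nose-down deg', np.float64(0.18), 8328)
lip [0.6399 0.4144 0.0079] rel jar along 0.1315 lat 0.358
```

>>> drive_tool(plan=[[0.2,[0,0,-0.0008],0],[0.2,[0.0003,0,0],0],[0.206,[0,0,0],0],[0.22,[0,0,0],0],[0.35,[0,0,0],0],[0.6,[0,0,0],0],[0.6,[0,0,0.005],0],[0.6,[0,0,0.02],0],[0.6,[0,0,0.04],0],[0.6,[0,0,0.05],0]])

```text
time: 39.33
ee_pos: [0.4785, 0.3675, 0.1611]
tcp_rot: [-180.0, -0.1, -163.9]
wrist_force: [0.6, 0.9, 0.5]
opening: 0.0512
```

>>> drive_tool(plan=[[0.6,[-0.01,0,0.05],0],[0.6,[-0.03,0,0.02],0],[0.6,[-0.04,0,0],0],[0.6,[-0.02,0,0],0],[0.6,[0,0,0],0]])

```text
time: 39.95
ee_pos: [0.3782, 0.3679, 0.2308]
tcp_rot: [180.0, 0.0, -163.8]
wrist_force: [0.0, -0.4, 0.7]
opening: 0.0512
```

Run:
```python
from h import *
o=shot('scene','s51'); print(o['ee_pos'].round(4),o['wrist_force'].round(2),o['time'])
shot('top','t51'); shot('wrist','w51')
v=V('t51'); print('jar',circ(v,(.613,.034),.155,.025,.042)); 
v2=V('s51'); print('jar scene',circ(v2,(.613,.034),.155,.025,.042))
for t in('top0',): print('pan',circ(V(t),(.6126,.0341),.075,.055,.075,1))
a=v2.im[220:460,180:480,::-1]; cv2.imwrite('pics/c51.png',cv2.resize(a,None,fx=2.6,fy=2.4,interpolation=cv2.INTER_CUBIC))
cv2.imwrite('pics/j51.png',np.hstack([cv2.resize(v.im[110:230,240:360,::-1],(400,400),interpolation=cv2.INTER_CUBIC),cv2.resize(v2.im[240:350,215:325,::-1],(400,400),interpolation=cv2.INTER_CUBIC)]))
```

```text
[0.3782 0.3679 0.2308] [ 0.04 -0.42  0.67] 39.95
jar (array([0.6181, 0.0349]), np.float64(0.0362), 30)
jar scene (array([0.6126, 0.0328]), np.float64(0.0347), 25)
pan (array([0.6091, 0.0348]), np.float64(0.0679), 53)
```

View pics/c51.png

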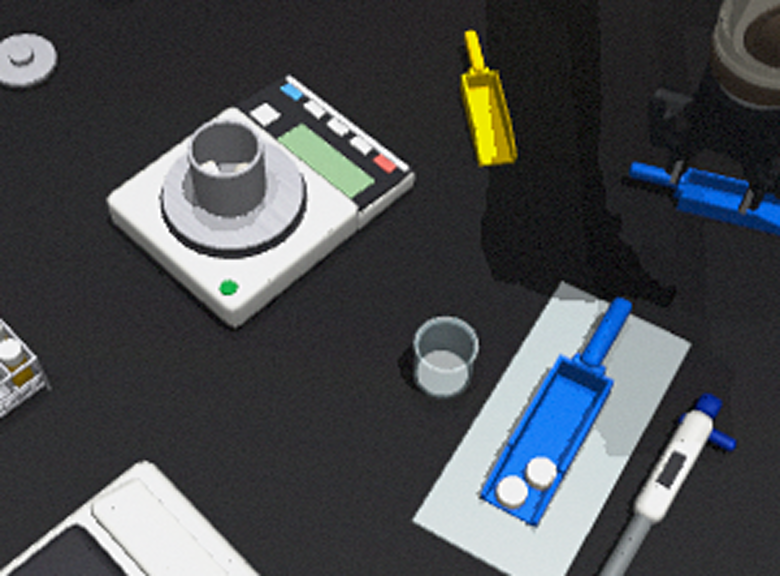

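View pics/j51.png

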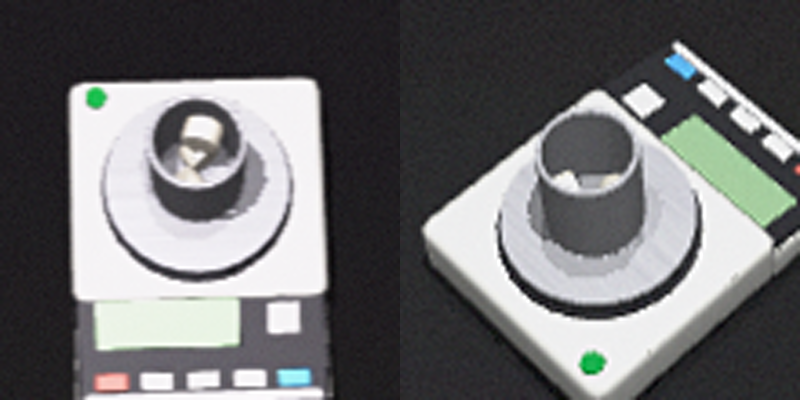

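Run:
```python
from h import *
v=V('t51'); s=V('s51'); print(v.ray(299.1,152.9,.155), s.ray(215+188/400*110,240+157/400*110,.155))
J=(.6165,.0345)
out=[]
for q,(x,y,w,h) in((v,(260,120,80,80)),(s,(225,250,90,90))):
    k=400/w; c=cv2.resize(q.im[y:y+h,x:x+w,::-1],(400,400),interpolation=cv2.INTER_CUBIC)
    for C,col in(((.6130,.034),(0,255,255)),(J,(0,0,255))):
        cv2.polylines(c,[np.array([np.int32((q.proj([C[0]+.033*np.cos(a),C[1]+.033*np.sin(a),.155])-[x,y]+.5)*k) for a in np.arange(0,6.3,.1)])],False,col,1)
    out.append(c)
cv2.imwrite('pics/ov51.png',np.hstack(out))
```

```text
[0.61144565 0.03309013 0.155     ] [0.61749708 0.03941618 0.155     ]
```

View pics/ov51.png

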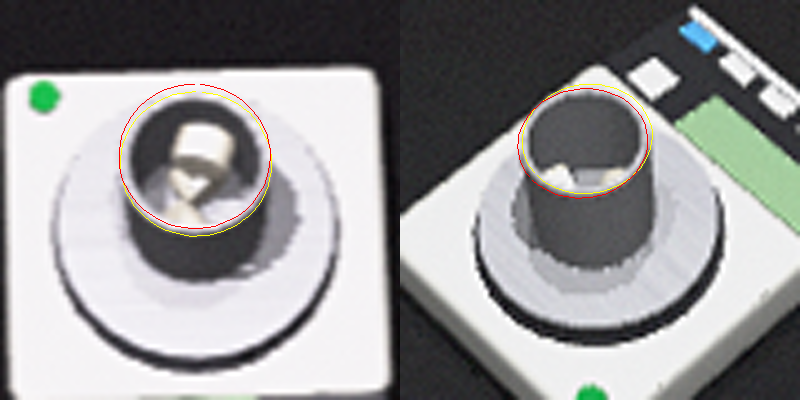

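Run:
```python
from h import *
print(job.job_done())
```

```text
the job is handed in; nothing more can be done
None
```

I finished the job in about 40 s of the 72 s and handed it in. The jar stands upright on the balance pan with three discs in it. The blue scoop lies flat on its grey mat with the other two discs still in it.

**Tipping:** the moves allow no tilt, so I rested the scoop's nose on the jar rim with a light grip and raised the handle. The discs began to slide at about 20.5°. I let them go one or two at a time, and stopped the last two by lowering the scoop back onto the rim.

**What the last checks showed:**
- **Discs:** three are visible inside the jar, below the rim, and two are in the scoop. The fingers never came near the discs.
- **Scoop:** its tilt read 0.2° just before release, with its nose back about where it started.
- **Jar position:** it is upright and within about 2–6 mm of the pan centre. The two cameras disagree by several millimetres, and the automatic circle fits on the last pictures were poor, so this comes from the rim drawn over the pictures.
- **Other things:** the beaker, pipette, lid and yellow scoop looked undisturbed in the last pictures. I did not re-measure the bottles.

**What went less well:**
- **Jar nudge:** when I braked the last two discs, the nose pressed on the jar with about 15 N and seems to have nudged it a few millimetres.
- **Loose grip:** the grip did not loosen when I lowered its force setting, so I had to open the fingers slightly instead. The handle may have slipped a few millimetres in the fingers.
- **Disc position:** the two remaining discs ended up near the nose of the scoop, the front one about 14 mm from the lip.

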